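# Hang the rinsed spray-gun cups to drain and cover the wash pot

### The arm

A 7-joint arm with a two-finger parallel gripper is mounted at the origin on a cart in front of the work surface, level with it; the furniture and walls round the work are solid. World frame = base frame: x ahead of the robot, y to its left, z up, the work surface at z = 0. Lengths are in mm, angles in rad, forces in N, time in s.
With the tool pointing down it reaches from about 400 to 875 mm from the base axis. Payload 4.4 kg.
Tool frame: the origin (TCP) lies midway between the tips of the shut fingers; the grasp point (between the pads) lies ctrl.grip_depth behind it (ctrl.grip_depth is the distance from the TCP to the grasp point, in mm); z points along the fingers, y is the line along which they close (so a half turn about z gives the same grasp; the last joint's range is limited). The gripper opens to 85 mm and grips with 20 to 120 N. Pads are 22 mm wide; open, the fingers measure 114 mm over their backs; the gripper's body (76 mm by 85 mm) begins 54 mm behind the grasp point. The pads swing forward as they close: fully open they stand 13 mm farther back than shut.
Start: joints at [1.264, 0.628, 0.038, 1.517, -0.027, 0.996, -0.02], TCP at [155.04, -631.253, 198.813] pointing down, gripper open.
Joint ranges: [-3.06, 3.06], [-0.37, 2.12], [-1.25, 1.32], [0.18, 2.47], [-1.1, 4.24], [0.23, 1.98], [-2.94, 2.94]. Speed limits (rad/s): [2.57, 2.57, 3.14, 3.14, 3.14, 3.14, 3.14].

### API

Orientations are given as [roll, pitch, yaw] about the fixed x, y, z axes, in that order (R = Rz(yaw) Ry(pitch) Rx(roll)).
In Python, from cell import ctrl gives the robot as it stands.
- The arm moves only by the tool carry_out, never from a script. Its argument "deltas" is one flat list of numbers, 7 for each row, row after row: the turn, a rotation vector about the tool's x, y, z in degrees, then the shift along the tool's x, y, z in m, then the closure, from -1 (fully open) to 1 (shut). In form: [wx, wy, wz, dx, dy, dz, claw, wx, wy, wz, dx, dy, dz, claw, ...]. A call has 1 to 12 rows; each row shifts and turns the commanded pose from where the row before left it, along the tool's axes as they then stand; what a row does not reach is not made up. A row lasts 1/8 s, in which the tool goes at most 62.5 mm and 10.7 degrees, less where a joint would pass 70% of its speed; a pose out of reach is approached as far as the arm can. A call with a gripper value outside its range is refused whole. The fingers move at their own pace and stop on an object; the grip force is fixed at half the most. Time passes only in rows, so rows that do not move let the fingers close. It gives the time, the measured TCP pose, the force, the opening and the grip force at its end, in the units of the state.
- ctrl.read_state(): the state, without advancing time (a new reading comes with each control period).
- ctrl.get_image(name): name is "scene" or "top"; returns the picture (400x640x3 uint8, red, green, blue); there is no depth.
- ctrl.calibration(name): a dict with "mtx" (3x3 intrinsics, pixels), "R" (3x3) and "t" (3): a world point X has camera coordinates R X + t. Camera axes: x right, y down, z forward; pixel columns grow to the right and rows downward; lengths in mm; the calibration is good to about 2 mm. A picture is of the moment at which its call begins. calibration takes no time and is no camera call.
- ctrl.finish_job(): hands the job in; it is judged then, once.
The state is a dict: "clock": time; "qpos": joint angles; "qd": joint speeds; "tau": joint torques, N m; "eef_pos": TCP position; "tool_rot": TCP orientation; "force": force on the tool from outside, world axes, zero at the start; "torque": the same for the moment, N m; "width": finger opening in mm; "gripper_force": force on a finger pad.
Only numpy, scipy, OpenCV 4.12 (cv2) and the standard library are available. Lean on these libraries where they do the work, as an engineer would, in place of code of your own. Each camera call takes 0.05 s, during which the arm holds its last target. There are 200 camera calls.

### The job

The spray gun's two rinsed cups stand upturned on the bench, where they cannot drain: hang each one mouth-down on the drain-rack peg that fits it, the large cup on the long peg and the small cup on the short peg, slid on until its inner floor rests on the peg's tip. Also put the loose cover back on the wash pot so that it sits level, down on the rim. Set everything down without dropping it, and leave the two rolls of tape and the paint tin where they are.

Things in the scene. Friction and masses are not known exactly. Their poses are not given: they have to be found in the camera images.
- large_cup: the larger aluminium spray-gun cup, standing upturned: wall 84 mm outside, 78 mm bore, a shoulder tapering to a brass outlet spigot (22 mm diameter, 28 mm long, 29 mm collar in its lowest 3 mm) to grip it by. Origin: centre of the open mouth; z from mouth to spigot (up at the start). Along z: inner floor 93, end of the straight wall 90, foot of spigot 112, its top 140 mm. 100 to 200 g.
- small_cup: the smaller aluminium spray-gun cup, standing upturned: wall 62 mm outside, 56 mm bore, a shoulder tapering to a brass outlet spigot (22 mm diameter, 28 mm long, 29 mm collar in its lowest 3 mm) to grip it by. Origin: centre of the open mouth; z from mouth to spigot (up at the start). Along z: inner floor 61, end of the straight wall 58, foot of spigot 74, its top 102 mm. 55 to 115 g.
- rack: steel drain rack, fixed: drip tray (346 mm wide, 18 mm high, from 136 mm in front of the bar to 29 mm behind it) and a bent-tube frame with a cross bar (14 mm tube, axis 100 mm up) that carries the two angled pegs, 170 mm apart, on 28 mm stems. Origin: on the bench under the middle of the bar; z up, x to its rear, y along the bar.
- long_peg: longer, wider peg, left on the rack seen from the robot: a cage of 6 mm wires, 62 mm across, domed tip. z up along the peg, leaning 28 deg from vertical to the robot's side; x back and up, square to it; y along the bar. Origin: on the axis at the cage's foot; tip 95 mm along z; full width from 12 to 78 mm. The large cup settles with its mouth centre about 2 mm along z, 12 mm towards -x.
- short_peg: shorter, narrower peg, right on the rack seen from the robot: a cage of 6 mm wires, 43 mm across, domed tip. z up along the peg, leaning 28 deg from vertical to the robot's side; x back and up, square to it; y along the bar. Origin: on the axis at the cage's foot; tip 63 mm along z; full width from 12 to 46 mm. The small cup settles with its mouth centre about 2 mm along z, 9 mm towards -x.
- wash_pot: open round steel wash pot, fixed, 100 mm outside diameter (104 mm at the rolled rim), 82 mm high, with a small wire ear on either side (64 mm from the axis, 42 to 48 mm up). Origin: centre of its underside; z up; the ears lie on its y axis.
- pot_rim (a point): centre of the wash pot's mouth, level with the top of its rim, 82 mm above the bench.
- cover: loose steel cover of the wash pot, 121 mm diameter, lying knob-up. A 10 mm deep skirt (115 mm inside, about 5 mm clear of the rim all round) hangs below its 3 mm plate; a round black knob, 26 mm diameter, stands 24 to 43 mm above the origin on a thinner neck. Origin: centre of the skirt's lower edge; z up. Seated, the origin lies 10 mm below the rim's top. 140 to 280 g.
- masking_tape: roll of masking tape lying flat, 98 mm across, 25 mm high; origin at the centre of its underside. To be left alone.
- electrical_tape: small black roll of tape lying flat, 58 mm across, 19 mm high; origin at the centre of its underside. To be left alone.
- paint_tin: small closed paint tin, 78 mm across and 78 mm high; origin at the centre of its underside. To be left alone.

How it is judged:
By the outcome, as a careful person would: the job done as asked, in the order asked, and still so for the second after the job is handed in, with the robot touching nothing.
It also fails if it takes over 72 s, if anything falls off the work surface, if the arm or the gripper's body presses on something with over 40 N, if the wrist force passes 120 N, or if a joint passes its speed limit or range.

## Working session

There is one attempt and no reset: what is moved stays moved. The work goes in short steps, Python scripts to look and compute and a tool call to move; the robot and the scene stay as the last step left them, time stands still between calls to the robot, and variables do not carry over. Pictures are saved under pics/ and viewed, at most 10 in all, crops included, and the job is handed in when it is done.

Besides the shell and the picture viewer there is one more tool, called after "Call:" in YAML: its name, and indented under it one key for each argument. carry_out: Moves the arm, as the interface text tells. Its arguments: {"type":"object","properties":{"deltas":{"type":"array"}},"required":["deltas"]}

```bash
mkdir -p pics; ls
python3 - <<'E'
from cell import ctrl
import cv2
for n in("scene","top"):
    cv2.imwrite(f"pics/{n}0.png",ctrl.get_image(n)[:,:,::-1])
    c=ctrl.calibration(n);print(n,c)
print(ctrl.read_state(),ctrl.grip_depth)
E
```

```text
pics
scene {'mtx': array([[397.15899868,   0.        , 327.09514901],
       [  0.        , 397.15899868, 197.51031556],
       [  0.        ,   0.        ,   1.        ]]), 'R': array([[-0.66732647, -0.74464077,  0.01362027],
       [-0.52638813,  0.45863924, -0.71593685],
       [ 0.52686898, -0.48493316, -0.69803217]]), 't': array([386.7864629 , 381.0612825 , 946.50676094])}
top {'mtx': array([[467.79803924,   0.        , 324.36361478],
       [  0.        , 467.79803924, 200.92796425],
       [  0.        ,   0.        ,   1.        ]]), 'R': array([[ 0.01090225, -0.99965717,  0.02380491],
       [-0.99405606, -0.01341392, -0.10803992],
       [ 0.1083222 , -0.02248553, -0.99386151]]), 't': array([ -35.41786909,  590.37560245, 1522.29825358])}
{'clock': 0.1, 'qpos': array([ 1.26420809,  0.62923131,  0.03841247,  1.5182494 , -0.02701672,
        0.99632957, -0.01998748]), 'qd': array([ 0.00238908, -0.00302961, -0.00027243, -0.00173886, -0.00065471,
        0.00039971, -0.00046943]), 'tau': array([ 2.19518464e-03, -5.64531970e+01,  1.23010777e+00, -1.93977159e+01,
        1.12490388e-02,  5.36061954e-03, -2.42698866e-05]), 'eef_pos': array([ 154.91175884, -630.63833614,  198.00092409]), 'tool_rot': array([-3.13989142e+00, -1.72447345e-05,  2.40818191e-01]), 'force': array([-0.07369762,  1.51105274,  0.30607397]), 'torque': array([ 0.0085082 ,  0.04528576, -0.02788275]), 'gripper_force': 0.0, 'width': 85.486773763744} 18.700000000000003
```

View pics/scene0.png

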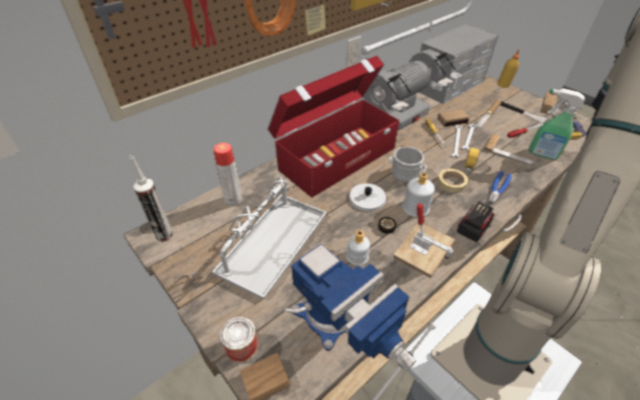

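View pics/top0.png

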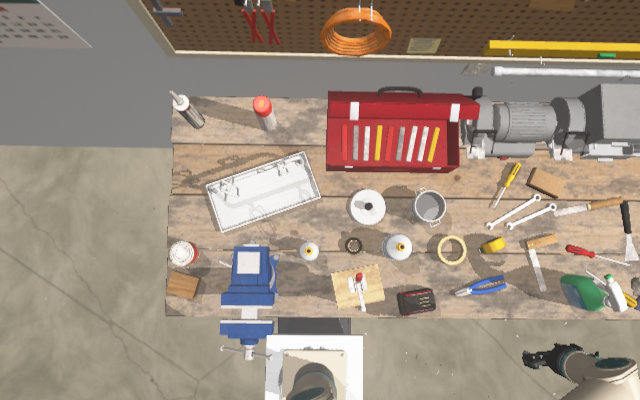

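The scene view shows the rack at about (270,240), the cover knob at (368,190), the pot at (408,163), the large cup at (420,190), the small cup at (358,247), and the paint tin at (240,337). In the top view, the rack is at (263,190), the cover at (368,207), the pot at (430,207), the large cup at (398,247), and the small cup at (309,251). I'll zoom in.

Run:
```python
import cv2,numpy as np
t=cv2.imread("pics/top0.png");s=cv2.imread("pics/scene0.png")
r=lambda im,x,y,w,h,k:cv2.resize(im[y:y+h,x:x+w],None,fx=k,fy=k,interpolation=cv2.INTER_CUBIC)
cv2.imwrite("pics/c1.png",np.vstack([r(t,200,145,130,95,6)[:, :780][:300*2//1][:570]]))
cv2.imwrite("pics/c2.png",r(s,210,170,130,98,6))
cv2.imwrite("pics/c3.png",np.vstack([r(t,285,180,180,85,4),r(s,320,135,180,65+65,4)[:260]])[:600])
```

```text
(no output)
```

View pics/c1.png

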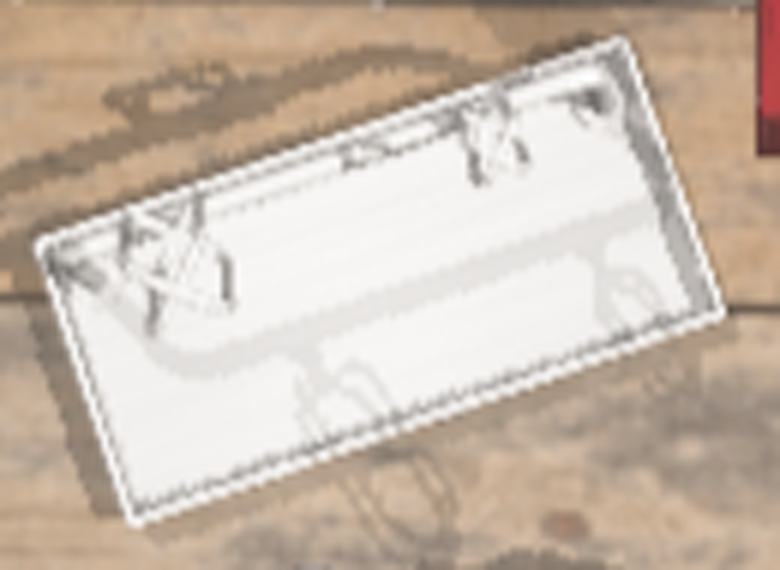

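View pics/c2.png

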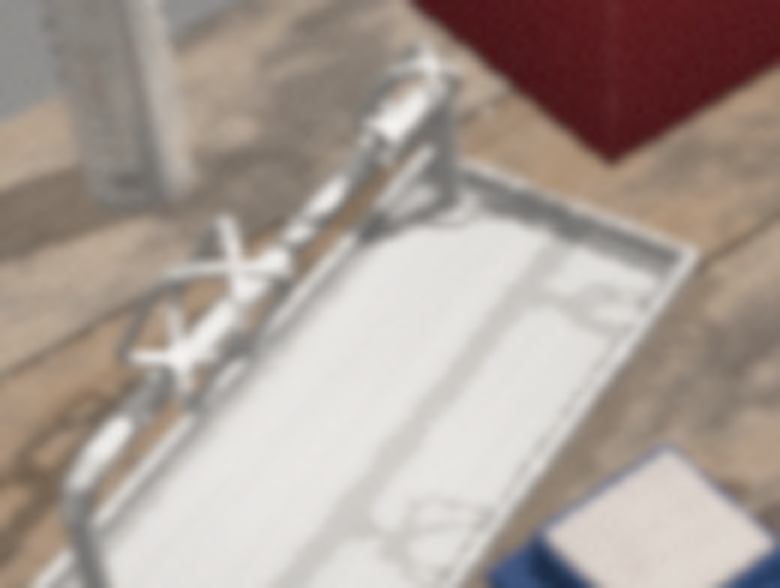

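The top crop shows tray corners at about (206,185), (305,152), (320,198) and (222,232). The long peg's tip is near (232,189) and the short peg's near (282,167). In the scene crop the peg-tip crosses are near (249,215) or (239,230) for the long peg, and (281,181) for the short.

View pics/c3.png

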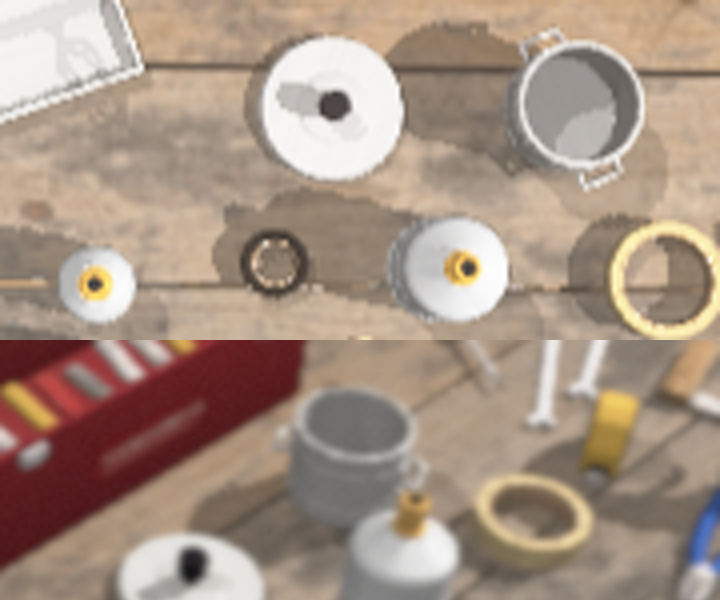

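```bash
cat > h.py <<'E'
import numpy as np,cv2
from cell import ctrl
C={n:ctrl.calibration(n) for n in("scene","top")}
def ray(n,p):
    c=C[n];d=c["R"].T@np.linalg.inv(c["mtx"])@np.array([*p,1.]);return -c["R"].T@c["t"],d/np.linalg.norm(d)
def plane(n,p,z):
    o,d=ray(n,p);return o+d*(z-o[2])/d[2]
def tri(ps,pt):
    (a,u),(b,v)=ray("scene",ps),ray("top",pt)
    k=np.linalg.lstsq(np.c_[u,-v],b-a,rcond=None)[0];P,Q=a+k[0]*u,b+k[1]*v
    return (P+Q)/2,np.linalg.norm(P-Q)
def proj(n,X):
    c=C[n];q=c["mtx"]@(c["R"]@np.asarray(X,float)+c["t"]);return q[:2]/q[2]
E
python3 - <<'E'
from h import *
np.set_printoptions(precision=1,suppress=True)
c=[plane("top",p,18) for p in((205.8,185.3),(304.7,151.7),(320.3,198),(222.5,232))]
c=np.array(c);print(c);print([np.linalg.norm(c[i]-c[i-3]) for i in range(4)])
e=(c[0]-c[1])+(c[3]-c[2]);yaw=np.arctan2(-e[0],e[1]);print("yaw",np.degrees(yaw))
cc=c.mean(0);ex=np.array([np.cos(yaw),np.sin(yaw),0]);ey=np.array([-np.sin(yaw),np.cos(yaw),0])
o=cc+ex*53.5;o[2]=0;print("rack",o)
s,co=np.sin(np.radians(28)),np.cos(np.radians(28));ez=np.array([0,0,1.])
pz=-ex*s+ez*co
for sg,L in((1,95),(-1,63)):
    b=o+ez*100+sg*85*ey
    for k in(0,28,28+L): X=b+pz*k;print(sg,k,X,proj("top",X),proj("scene",X))
print([proj("scene",x) for x in c])
E
```

```text
[[639.6 368.9  18. ]
 [759.3  40.   18. ]
 [602.  -14.8  18. ]
 [484.2 307.9  18. ]]
[np.float64(350.0068316314548), np.float64(166.50774707249005), np.float64(343.52089145295145), np.float64(166.88512854930826)]
yaw 20.026957450020845
rack [671.5 193.8   0. ]
1 0 [642.4 273.7 100. ] [230.1 181.2] [237.4 233. ]
1 28 [630.1 269.2 124.7] [230.  183.9] [240.1 228.8]
1 123 [588.2 253.9 208.6] [229.7 194. ] [249.9 213. ]
-1 0 [700.7 113.9 100. ] [280.8 163.9] [272.3 195.1]
-1 28 [688.3 109.4 124.7] [281.6 166.3] [275.3 190.6]
-1 91 [660.5  99.3 180.3] [283.6 172.1] [282.6 179.7]
[array([212.7, 270.5]), array([282. , 193.5]), array([325.9, 211.6]), array([263.9, 294.7])]
```

The crop shows brass spigots in the top view at (401,247) for the large cup and (309,251) for the small. The cover knob is at (368,206), the pot rim is centred at about (430,206), and in the scene view the large spigot top is at (424,174). The peg prediction from the tray matches the scene crosses to about 1 px. Next I'll measure by masks.

Run:
```python
from h import *
np.set_printoptions(precision=1,suppress=True)
im={"top":cv2.imread("pics/top0.png"),"scene":cv2.imread("pics/scene0.png")}
def blob(n,box,f,tag):
    x,y,w,h=box;hsv=cv2.cvtColor(im[n][y:y+h,x:x+w],cv2.COLOR_BGR2HSV).astype(int)
    m=f(hsv).astype(np.uint8);k,l,st,ce=cv2.connectedComponentsWithStats(m)
    i=1+np.argmax(st[1:,4]);s=st[i];print(tag,n,ce[i]+[x,y],"box",s[:2]+[x,y],s[2:])
    return ce[i]+[x,y],s+[x,y,0,0,0],(l==i)
br=lambda h:(h[...,0]>8)&(h[...,0]<30)&(h[...,1]>120)&(h[...,2]>90)
dk=lambda h:(h[...,2]<75)
for tag,bt,bs,f in(("L",(385,230,30,30),(410,165,25,27),br),("S",(298,240,24,24),(348,228,22,20),br),("K",(358,196,20,20),(358,182,22,20),dk)):
    ct,st,_=blob("top",bt,f,tag);cs,ss,ms=blob("scene",bs,f,tag)
    print(tag,tri(cs,ct))
# big discs in top: cups' bodies / cover / pot by bright low-saturation contours
hsv=cv2.cvtColor(im["top"],cv2.COLOR_BGR2HSV)
m=((hsv[...,1]<40)&(hsv[...,2]>90)).astype(np.uint8)
cs,_=cv2.findContours(m,cv2.RETR_EXTERNAL,cv2.CHAIN_APPROX_NONE)
for c in cs:
    x,y,w,h=cv2.boundingRect(c)
    if 280<x<460 and 180<y<260 and w>12: print("disc",x,y,w,h,cv2.minEnclosingCircle(c),cv2.fitEllipse(c))
# peg contrast crops
def crop(n,x,y,w,h,k):
    g=cv2.cvtColor(im[n][y:y+h,x:x+w],cv2.COLOR_BGR2GRAY);g=cv2.resize(g,None,fx=k,fy=k,interpolation=cv2.INTER_CUBIC)
    g=np.clip((g.astype(float)-120)*255/135,0,255);return (255*(g/255)**3).astype(np.uint8)
cv2.imwrite("pics/c4.png",np.vstack([np.hstack([crop("top",210,165,40,28,10),crop("top",265,150,40,28,10)]),np.hstack([crop("scene",225,200,40,30,10),crop("scene",262,170,40,30,10)])]))
```

```text
L top [399.6 246.8] box [396 243] [ 9  8 40]
L scene [422.6 178.3] box [420 174] [ 7  9 42]
L (array([ 439. , -262.4,  123.8]), np.float64(3.996893114530867))
S top [308.2 250.6] box [305 247] [ 7  8 37]
S scene [359.1 237. ] box [356 232] [ 7 10 53]
S (array([425.1,  21.9,  80.6]), np.float64(2.053283319030898))
K top [365.  206.5] box [365 206] [1 2 2]
K scene [367.7 190.8] box [366 188] [ 5  7 30]
K (array([ 570.7, -165.2,   38.2]), np.float64(7.000364539427604))
disc 299 241 20 21 ((308.4459533691406, 250.75225830078125), 10.308358192443848) ((308.61126708984375, 250.7657928466797), (19.29796600341797, 19.47345733642578), 132.81190490722656)
disc 381 234 31 27 ((396.3999938964844, 247.0), 15.432538986206055) ((396.4111633300781, 246.88096618652344), (26.983745574951172, 30.471269607543945), 92.45578002929688)
disc 349 189 37 37 ((366.96588134765625, 206.89419555664062), 18.495695114135742) ((367.0721435546875, 206.78985595703125), (35.44965744018555, 36.224212646484375), 116.44652557373047)
disc 410 187 36 41 ((426.5651550292969, 206.98533630371094), 20.500207901000977) ((427.8610534667969, 206.51885986328125), (34.03261947631836, 37.53534698486328), 151.5048828125)
```

View pics/c4.png

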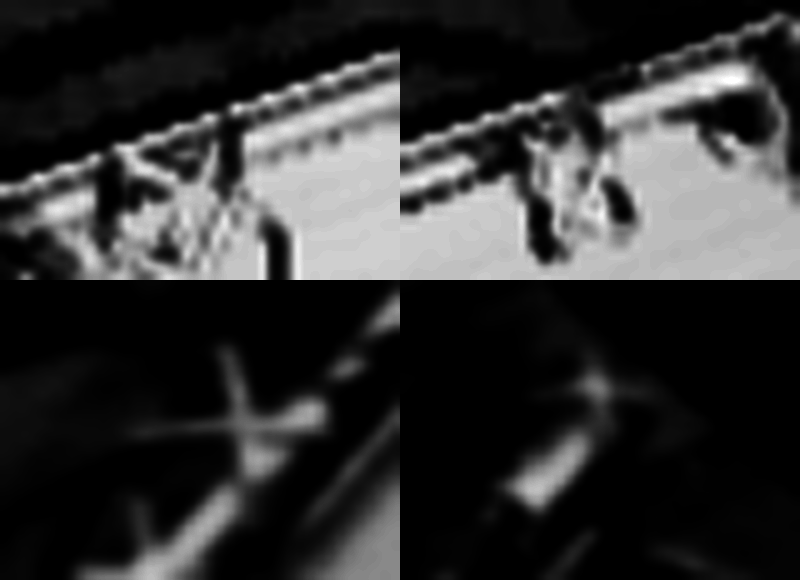

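The contrast crop shows the long tip's cross in the scene view at about (248.8,214) and the short tip's at (281,180). The top-view cage centres are at about (229,188) and (281,167.5), so the rack shifts about +2 mm in x and y.

Run:
```python
from h import *
np.set_printoptions(precision=1,suppress=True)
for t,s,p,z in(("Lspig",(423.6,173.1),(401.4,246.6),140),("Sspig",(359.1,233.3),(308.35,250.6),102),("knob",(367.7,190.8),(368.35,206.1),36),("pot",(408,156.1),(429,205.6),82),("coverdisc",(367,196),(367.07,206.8),13),("Lwall",(0,0),(396.4,246.9),60)):
    P,e=tri(s,p);X=plane("top",p,z);print(t,P,e,"top@z",X,"scene@z",plane("scene",s,z),"reproj",proj("scene",X)-s)
o=np.array([673.5,195.8,0]);y=np.radians(20)
ex=np.array([np.cos(y),np.sin(y),0]);ey=np.array([-np.sin(y),np.cos(y),0]);ez=np.array([0,0,1]);pz=-.4695*ex+.8829*ez
for g,ts,tt,L,m in((1,(248.8,214),(228.9,187.9),95,45),(-1,(281.05,180.1),(281.1,167.4),63,29)):
    b=o+ez*100+g*85*ey+28*pz;print("tip",b+L*pz,proj("scene",b+L*pz)-ts,"mid",proj("top",b+m*pz)-tt)
```

```text
Lspig [ 440.  -264.1  143.3] 2.631665850655276 top@z [ 441.1 -264.   140. ] scene@z [ 441.  -268.5  140. ] reproj [-1.   0.6]
Sspig [425.7  21.7  95.6] 0.5660877744622053 top@z [425.9  21.9 102. ] scene@z [421.9  25.8 102. ] reproj [-0.  -1.6]
knob [ 575.5 -175.7   27.7] 1.097425411083117 top@z [ 575.1 -174.4   36. ] scene@z [ 569.4 -169.2   36. ] reproj [-0.1 -1.6]
pot [ 574.3 -368.1   74.7] 3.0037560865867032 top@z [ 574.7 -365.4   82. ] scene@z [ 567.9 -361.    82. ] reproj [-0.7 -1.4]
coverdisc [ 575.  -174.2    5.1] 1.7076848807693994 top@z [ 574.9 -172.7   13. ] scene@z [ 569.1 -168.3   13. ] reproj [-0.3 -1.5]
Lwall [439.5 212.4 856.7] 657.2722629327675 top@z [ 441.  -262.8   60. ] scene@z [3249.6  327.1   60. ] reproj [417.9 192.9]
tip [590.2 255.9 208.6] [-0. -1.] mid [0.3 0. ]
tip [662.4 101.3 180.3] [ 0.6 -0.4] mid [0.8 0.9]
```

Call:
carry_out:
  deltas: [0, 0, -6.2, 0, 0, 0, -1, 0, 0, 0, 0.044, -0.0275, 0, -1, 0, 0, 0, 0.044, -0.0275, 0, -1, 0, 0, 0, 0.044, -0.0275, 0, -1, 0, 0, 0, 0.044, -0.0275, 0, -1, 0, 0, 0, 0.044, -0.0275, 0, -1, 0, 0, 0, 0.044, -0.0275, 0, -1, 0, 0, 0, 0.044, -0.0275, 0, -1, 0, 0, 0, 0.044, -0.0275, 0, -1, 0, 0, 0, 0.042, -0.027, 0, -1, 0, 0, 0, 0, 0, 0, -1]

```text
clock: 1.48
eef_pos: [443.6, -259.9, 198.6]
tool_rot: [-3.14, -0.002, 0.357]
force: [-0.0, 0.2, -0.5]
width: 85.3
gripper_force: 0.0
```

```bash
cat >> h.py <<'E'
from scipy.spatial.transform import Rotation as Ro
np.set_printoptions(precision=1,suppress=True)
def rack_R(tilt=28,yaw=20): # tool rotation: yaw, pointing down, tilted forward
    return Ro.from_euler("z",yaw,degrees=True)*Ro.from_euler("x",180,degrees=True)*Ro.from_euler("y",tilt,degrees=True)
def go(P=None,tilt=0,yaw=20):
    s=ctrl.read_state();R=Ro.from_euler("xyz",s["tool_rot"]);T=rack_R(tilt,yaw)
    print("t",s["clock"],"pos",s["eef_pos"],"F",s["force"],"w",s["width"],"gf",s["gripper_force"],"q",np.round(s["qpos"],2))
    if P is not None: print("turn deg",(R.inv()*T).as_rotvec(degrees=True),"shift in target frame mm",T.inv().apply(np.array(P)-s["eef_pos"]),"in present",R.inv().apply(np.array(P)-s["eef_pos"]))
E
python3 -c "
from h import *
go([441,-264,117])"
```

```text
t 1.475 pos [ 443.6 -259.9  198.6] F [-0.   0.2 -0.5] w 85.30299046606598 gf 0.0 q [ 0.5  0.4 -0.   1.9  0.   0.8 -0.8]
turn deg [-0.1 -0.1  0.5] shift in target frame mm [-3.9  3.  81.6] in present [-4.   3.1 81.6]
```

Call:
carry_out:
  deltas: [0, 0, 0.5, -0.004, 0.003, 0, -1, 0, 0, 0, 0, 0, 0.02, -1, 0, 0, 0, 0, 0, 0.025, -1, 0, 0, 0, 0, 0, 0.022, -1, 0, 0, 0, 0, 0, 0.014, -1, 0, 0, 0, 0, 0, 0, 1, 0, 0, 0, 0, 0, 0, 1, 0, 0, 0, 0, 0, 0, 1, 0, 0, 0, 0, 0, 0, 1, 0, 0, 0, 0, 0, 0, 1]

```text
clock: 2.72
eef_pos: [438.3, -268.6, 118.1]
tool_rot: [3.141, -0.0, 0.34]
force: [-0.2, 0.6, -0.0]
width: 0.1
gripper_force: 0.0
```

```bash
python3 -c "
from h import *
go([441,-264,117])"
```

```text
t 2.725 pos [ 438.3 -268.6  118.1] F [-0.2  0.6 -0. ] w 0.1021023769422697 gf 0.0 q [ 0.5  0.6 -0.   2.   0.   0.6 -0.8]
turn deg [ 0.  -0.  -0.5] shift in target frame mm [ 4.1 -3.4  1.1] in present [ 4.1 -3.5  1.1]
```

Run:
```python
from h import *
a=ctrl.get_image("top")[:,:,::-1];b=ctrl.get_image("scene")[:,:,::-1]
r=lambda im,x,y,w,h,k:cv2.resize(im[y:y+h,x:x+w],None,fx=k,fy=k,interpolation=cv2.INTER_CUBIC)
cv2.imwrite("pics/t1.png",a);cv2.imwrite("pics/s1.png",b)
cv2.imwrite("pics/c5.png",np.hstack([r(a,340,180,100,110,4),r(b,370,110,100,110,4)]))
```

```text
(no output)
```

View pics/c5.png

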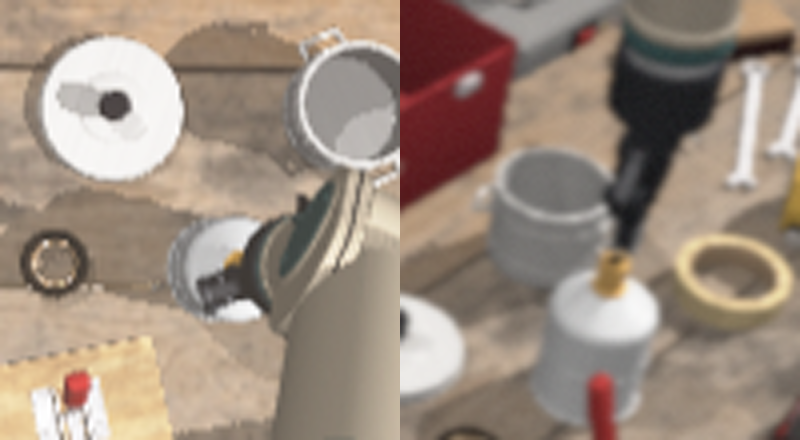

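In the top crop the shut fingertip is at about (393,254), left of and below the spigot at (399,244). In the scene crop the finger ends at about (426,172), by the spigot top at (423,175). The cup hasn't moved, so I'll check these against the reported TCP.

Run:
```python
from h import *
s=ctrl.read_state();P=s["eef_pos"];R=Ro.from_euler("xyz",s["tool_rot"]).as_matrix()
print(P,s["qpos"])
for k in(0,-18.7,-54,-73,-120):
    X=P+R[:,2]*k;print(k,X,proj("top",X),proj("scene",X))
print("tip top@118",plane("top",(393,254),118))
# black gripper pixels: difference with the first pictures
for n,f0,f1 in(("top","top0","t1"),("scene","scene0","s1")):
    a,b=cv2.imread(f"pics/{f0}.png"),cv2.imread(f"pics/{f1}.png")
    m=((cv2.absdiff(a,b).max(2)>30)&(b.max(2)<75)).astype(np.uint8)
    k,l,st,ce=cv2.connectedComponentsWithStats(m)
    for i in range(1,k):
        if st[i,4]>25 : print(n,st[i],ce[i])
```

```text
[ 438.2 -268.6  118. ] [ 0.5  0.6 -0.   2.   0.   0.6 -0.8]
0 [ 438.2 -268.6  118. ] [401.6 247.6] [423.  178.9]
-18.7 [ 438.2 -268.6  136.7] [402.7 247.6] [424.2 174.4]
-54 [ 438.2 -268.6  172. ] [404.9 247.5] [426.3 165.4]
-73 [ 438.2 -268.6  191. ] [406.2 247.4] [427.5 160.5]
-120 [ 438.2 -268.6  238. ] [409.4 247.3] [430.7 147.7]
tip top@118 [ 418.2 -241.7  118. ]
top [410 226  13  23  70] [415.6 236.4]
top [396 236  12  22  78] [402.  247.7]
scene [493   0  34  17 391] [510.7   6.6]
scene [431  49  11  27 213] [435.8  62.4]
scene [594 100   7   8  33] [596.4 104.1]
scene [602 105  38  20 260] [621.6 114.1]
scene [421 118  29  54 708] [432.6 140.5]
scene [524 118  58   9 259] [545.  122.2]
scene [500 259  10  21 106] [503.7 267.6]
scene [ 503  260   30   50 1005] [518.5 286.4]
```

Run:
```python
from h import *
for n,fs,box in(("top",("top0","t1"),(380,228,36,36)),("scene",("scene0","s1"),(405,160,35,45))):
    for f in fs:
        x,y,w,h=box;im=cv2.imread(f"pics/{f}.png")[y:y+h,x:x+w];hsv=cv2.cvtColor(im,cv2.COLOR_BGR2HSV)
        m=((hsv[...,0]>8)&(hsv[...,0]<30)&(hsv[...,1]>120)&(hsv[...,2]>90))
        d=hsv[...,2]<70
        print(f);
        for r in range(h): print(y+r,''.join('B' if m[r,c] else '#' if d[r,c] else 'w' if hsv[r,c,1]<40 and hsv[r,c,2]>150 else '.' for c in range(w)))
```

```text
top0
228 ....................................
229 ....................................
230 ....................................
231 ....................................
232 ....................................
233 ....................................
234 ...........wwwwwwwwwwww.............
235 ...........w.wwwwwwwwwwwww..........
236 ...........wwwwwwwwwwwwwwww.........
237 .....ww....wwwwwwwwwwwwwwwww........
238 .....w...wwwwwwwwwwwwwwwwwwww.......
239 .........wwwwwwwwwwwwwwwwwwwww......
240 ...w....wwwwwwwwwwwwwwwwwwwwwww.....
241 ...w...wwwwwwwwwwwwwwwwwwwwwwww.....
242 ..w....wwwwwwwwwww....wwwwwwwwww....
243 ..w....wwwwwwwwww..BBB.wwwwwwwww....
244 ..w....wwwwwwwww..BBBBB..wwwwwww....
245 ......wwwwwwwwww.BBBB..B.wwwwwww....
246 .w....wwwwwwwwwwBBBB....Bwwwwwww....
247 .w....wwwwwwwwwwBBBB....B.wwwwww....
248 ..w...wwwwwwwwww.BBBB..B.wwwwwww....
249 ..w....wwwwwwwww.BBBBBBB.wwwwwww....
250 .......wwwwwwwwww.BBBBB.wwwwwwww....
251 .......wwwwwwwwwwww...wwwwwwwwww.w..
252 ........wwwwwwwwwwwwwwwwwwwwwwww.w..
253 ...w....wwwwwwwwwwwwwwwwwwwwwww.....
254 ...w.....wwwwwwwwwwwwwwww
[... 4769 characters left out ...]
wwwwwwwwwwwwwww.....
188 ....wwwwwwwwwwwwwwwwwwwwwwwwww.....
189 ....wwwwwwwwwwwwwwwwwwwwwwwwww.....
190 .....wwwwwwwwwwwwwwwwwwwwwwwww.....
191 .....wwwwwwwwwwwwwwwwwwwwwwwww.....
192 ......wwwwwwwwwwwwwwwwwwwwwwww.....
193 .......wwwwwwwwwwwwwwwwwwwwwww.....
194 .........wwwwwwwwwwwwwwwwwwww......
195 ...........wwwwwwwwwwwwwwwwww......
196 ................wwwwww....ww.......
197 ..........................ww.......
198 ..........................ww.......
199 .........................www.......
200 .........................ww........
201 .........................w.........
202 ...................................
203 ...................................
204 ...................................
```

Run:
```python
from h import *
r=lambda f,x,y,w,h,k:cv2.resize(cv2.imread(f)[y:y+h,x:x+w],None,fx=k,fy=k,interpolation=cv2.INTER_LANCZOS4)
cv2.imwrite("pics/c6.png",np.clip(np.hstack([r("pics/t1.png",378,220,50,60,8),r("pics/s1.png",400,135,50,60,8)]).astype(float)*1.3+15,0,255))
```

```text
[ WARN:0@0.575] global loadsave.cpp:1063 imwrite_ Unsupported depth image for selected encoder is fallbacked to CV_8U.
```

View pics/c6.png

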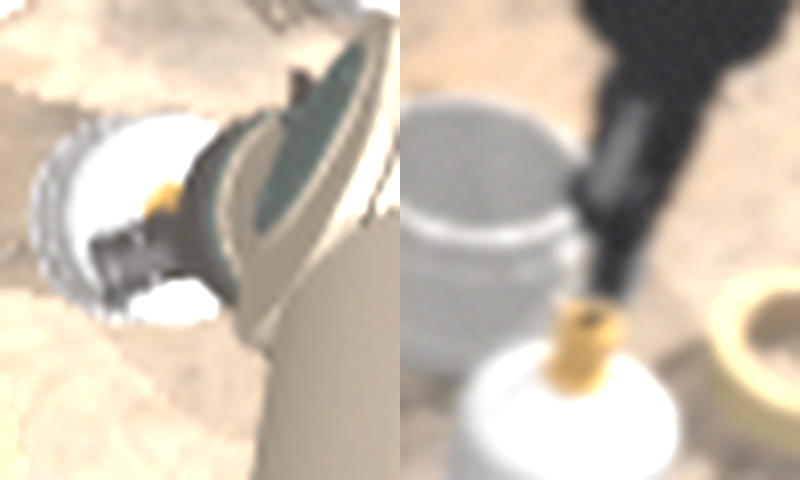

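The zoom shows a knuckle at the hand's left in the top view. In the scene view the shut finger seems to end at about (426.5,172.5), right at the spigot's top. A difference of the two pictures should show whether it continues behind the spigot.

Run:
```python
from h import *
a=cv2.imread("pics/scene0.png").astype(int);b=cv2.imread("pics/s1.png").astype(int)
d=np.abs(a-b).max(2);print("cols",*range(414,440))
for r in range(160,200,1): print(r,' '.join(f"{v:3d}" for v in d[r,414:440]),)
```

```text
cols 414 415 416 417 418 419 420 421 422 423 424 425 426 427 428 429 430 431 432 433 434 435 436 437 438 439
160   6   4   4   6   2   8  42 100 148 150 132 121 124 134 137 139 138 137 111  72  30   5   5   7   5   6
161   3   4   5   4   2   5  30  78 128 149 140 134 137 145 141 142 132 120  83  42  13   1   4   6   7   5
162   5   5   5   6   7   1  16  51 100 138 147 140 147 144 141 138 130 101  54  18   1   5   6   9   6   5
163   7   8   6   7   7   4   8  37  80 114 140 148 147 145 142 137 121  86  41   9   3   7   7   7   5   6
164   8   7   5   5   5   4   3  18  44  82 124 148 152 149 149 135 111  67  29   3   5   9   7   5   7   7
165   5   7   7   4   5   7   4   2  14  47 103 146 162 156 147 128  91  50  14   5   7   5   6   6   6   7
166   5   4   4   3   5   7   5   8   5  34  89 147 165 155 136 106  70  34   5   4   6   4   6   7   7   8
167   6   6   4   5   6   4   6   6  10  40  90 140 158 140 112  85  54  22   5   5   9   7   7   6   5   4
168   5   5   6   2   3   5   5   3  17  52 105 140 143 120  95  66  37  17   2   6   7   7   5   7   6   5
169   4   6   6   4
[... 2628 characters left out ...]
   5   6   6   8   7  10   6   5   5   5   8   5   4
194   7   5   7   7   7   6   8   9   9   8   8   7   9   7   9   8   8   8   8   6   7   6   6   7   6   6
195   4   4   7   7   5   8   6   5   8   6   8   6   6   8   7   9   8   5   6   6   6   5   5   6   5   4
196   5   5   4   5   6   6   7   4   6   6   7   7   7   6   5   7   5   6   6   7   8   6   8   5   5   5
197   7   6   5   5   6   6   3   6   6   6   3   4   6   5   5   7   6   8   7   6   6   6   3   5   7   5
198   6   6   4   7   5   5   4   5   6   5   6   2   4   6   6   7   6   8   5   5   4   5   4   5   6   6
199   6   4   5   8   7   5   5   5   6   6   5   3   6   5   4   6   6   5   5   7   5   6   7   6   7   5
```

Call:
carry_out:
  deltas: [0, 0, 0, 0, 0, -0.025, 1, 0, 0, 0, 0, 0, -0.025, 1, 0, 0, 0, 0, 0, 0, 1, 0, 0, 0, 0, 0, 0, 1]

```text
clock: 3.32
eef_pos: [437.7, -268.3, 167.4]
tool_rot: [-3.141, 0.001, 0.34]
force: [-0.9, 0.3, 0.0]
width: -0.0
gripper_force: 0.0
```

Run:
```python
from h import *
go()
s=ctrl.read_state();P=s["eef_pos"];
b=ctrl.get_image("scene")[:,:,::-1];cv2.imwrite("pics/s2.png",b)
for k in(0,18.7,40,73):print(k,proj("scene",P+[0,0,k]))
a=cv2.imread("pics/scene0.png").astype(int)
d=np.abs(a-b.astype(int)).max(2);print("cols",*range(416,444))
for r in range(140,182): print(r,' '.join(f"{v:3d}" for v in d[r,416:444]),)
```

```text
t 3.325 pos [ 437.7 -268.3  167.4] F [-0.9  0.3  0. ] w -0.006594925760615777 gf 0.0 q [ 0.5  0.5 -0.   1.9  0.   0.7 -0.8]
0 [426.1 166.7]
18.7 [427.3 161.9]
40 [428.7 156.2]
73 [430.9 147.2]
cols 416 417 418 419 420 421 422 423 424 425 426 427 428 429 430 431 432 433 434 435 436 437 438 439 440 441 442 443
140   5   5   3   6   4   7   4   4   2  11  36  69  84  73  63  68  84 101 110 107 112 127 133 102  59  26   6   2
141   4   5   5   6   4   4   4   4  17  35  58  77  74  65  64  75  97 118 125 120 115 117 110  74  32   7   2   4
142   5   6   7   6   5   5   2  13  38  66  82  82  74  67  73  87 110 121 127 120 107  98  74  40  11   4   5   5
143   6   5   6   5   5   4   4  25  60  92 100  85  74  76  90 107 118 120 114 109  94  70  42  16   2   4   5   8
144   7   6   8   7   3   4   2  27  66 100 110  95  89  92 103 119 124 114 105 101  88  68  33   9   2   6   4   6
145   5   4   7   5   5   4   2  27  65 106 120 109 106 108 117 126 125 112 104 109 103  73  34   7   3   3   6   5
146   6   4   6   6   6   4   3  24  63 108 128 125 124 122 123 122 118 117 118 123 102  64  2
[... 3381 characters left out ...]
   4
176   5   5   4   6   5   5   4   4   5   6   7   6   5   5   7   6   4   4   6   6   5   4   4   6   6   6   6   4
177   4   3   4   3   5   3   4   6   4   3   5   6   6   5   5   3   4   6   5   5   3   5   3   6   7   5   5   5
178   6   7   4   5   2   5   6   6   5   3   6   4   4   5   7   5   7   4   3   4   3   4   5   4   7   6   6   5
179   6   5   4   5   4   5   5   6   4   3   5   6   6   6   5   6   4   5   4   2   3   2   4   5   8   6   6   5
180   4   6   6   3   4   4   4   5   4   6   4   6   6   6   6   6   3   5   3   5   2   2   4   3   5   6   4   7
181   3   5   3   5   3   3   4   5   5   6   5   6   4   5   6   3   3   4   2   2   4   5   5   3   4   5   6   5
```

Call:
carry_out:
  deltas: [0, 0, 0, 0, 0, -0.04, 1, 0, 10, 0, 0, 0, 0, 1, 0, 10, 0, 0, 0, 0, 1, 0, 10, 0, 0, 0, 0, 1, 0, 10, 0, 0, 0, 0, 1, 0, 0, 0, 0, 0, 0, 1, 0, 0, 0, 0, 0, 0, 1]

```text
clock: 4.25
eef_pos: [439.5, -264.2, 203.4]
tool_rot: [-3.123, -0.608, 0.339]
force: [0.3, 1.1, -0.6]
width: -0.1
gripper_force: 0.0
```

Run:
```python
from h import *
go()
s=ctrl.read_state();P=s["eef_pos"];R=Ro.from_euler("xyz",s["tool_rot"]);print(R.as_matrix())
V={}
for n,f in(("scene","scene0"),("top","top0")):
    b=ctrl.get_image(n)[:,:,::-1];cv2.imwrite(f"pics/{n}3.png",b)
    for k in(0,-25,-50,-73):print(n,k,proj(n,P+R.apply([0,0,k])))
    x,y=np.round(proj(n,P)).astype(int)
    d=cv2.absdiff(cv2.imread(f"pics/{f}.png"),b).max(2)
    x0,y0=x-22,y-26;c=d[y0:y0+44,x0:x0+50];print("origin",x0,y0)
    for r,row in enumerate(c): print(y0+r,''.join(' .:-=+*#%@'[min(v//14,9)] for v in row))
```

```text
t 4.25 pos [ 439.5 -264.2  203.4] F [ 0.3  1.1 -0.6] w -0.07596810285825885 gf 0.0 q [ 1.4  0.5 -0.6  2.2 -0.8  0.4  0.3]
[[ 0.8  0.3  0.5]
 [ 0.3 -0.9  0.2]
 [ 0.6 -0.  -0.8]]
scene 0 [427.1 157.6]
scene -25 [433.2 153.4]
scene -50 [439.6 149.1]
scene -73 [445.6 145.1]
origin 405 132
132                                                .-+
133                                               .-+#
134                                              .-+#@
135                                             :=*%@@
136                                            :+#@@@@
137                                           :+%@@@@@
138                                          .-*@@@@@@
139                                         .-+%@@@@@@
140                                        .-*%@@@@@@@
141                                        :+%@@@@@@@@
142                                       .-#@@@@@@@@@
143                                      .-*%@@@@@@@@%
144                                    .:=*%@@@@@@@@%%
145                                   .:=+#%@@@@@@@@%%
146                                 ..:-=*#%
[... 3426 characters left out ...]
              @%@+..-*-                 
253                        -@@+.:..:=:                
254                        @@@:.:- .=+:     .:. .     
255                        %@#- .=-.:*+-.  :+++--..   
256                        #@++-.-+--###+--##**+*+-::.
257                        =###*==**+##%@%%@%#****+---
258                         +###*#######@@@@%#*****=--
259                         :########***#%%%###*=-+*+-
260                        ..#########***##%####+==##+
261                       -++#%%%%%%##***##%%%%%%#*###
262                      .#%%%%%%%%###***###%%@@@@%%%%
263                      =###%%#######***####%@@@@%%@%
264                     .####%%#########*####%%@@%%%@@
```

Run:
```python
from h import *
s=ctrl.read_state();P=s["eef_pos"];R=Ro.from_euler("xyz",s["tool_rot"])
for a,b in(((436,154.7),(410.8,250.5)),((436,154.7),(410.5,252)),((437.5,153.5),(411.5,251))):
    X,e=tri(a,b);print(X,e,"tool frame",R.inv().apply(X-P))
go([441,-264,180])
```

```text
[ 426.1 -279.4  214.6] 7.322578540143226 tool frame [-10.1  10.2 -20. ]
[ 423.1 -277.   217.4] 4.202811557193555 tool frame [-10.2   6.9 -23.4]
[ 424.  -280.8  219.5] 8.833791383746037 tool frame [ -9.2  10.8 -25.5]
t 4.35 pos [ 441.  -262.9  204.1] F [ 0.3 -0.5 -0.8] w -0.018993668347325535 gf 0.0 q [ 1.4  0.5 -0.6  2.2 -0.8  0.4  0.3]
turn deg [ -0.8 -34.9   0.1] shift in target frame mm [-0.4  1.1 24.1] in present [-14.1   1.4  19.5]
```

Call:
carry_out:
  deltas: [0, -8.7, 0, 0, 0, 0, -1, 0, -8.7, 0, 0, 0, 0, -1, 0, -8.7, 0, 0, 0, 0, -1, 0, -8.7, 0, 0, 0, 0, -1, 0, 0, 0, 0, 0, 0, -1, 0, 0, 0, 0, 0, 0, -1]

```text
clock: 5.1
eef_pos: [441.1, -260.3, 201.8]
tool_rot: [-3.121, -0.05, 0.359]
force: [-1.1, -0.1, -0.8]
width: 85.5
gripper_force: 0.0
```

Run:
```python
from h import *
go([441,-264,91])
s=ctrl.read_state();P=s["eef_pos"]
b=ctrl.get_image("scene")[:,:,::-1];cv2.imwrite("pics/s4.png",b)
print(proj("scene",P),proj("scene",P+[0,0,38]))
x0,y0=400,128;d=cv2.absdiff(cv2.imread("pics/scene0.png"),b).max(2)[y0:y0+44,x0:x0+60]
for r,row in enumerate(d): print(y0+r,''.join(' .:-=+*#%@'[min(v//14,9)] for v in row))
```

```text
t 5.1 pos [ 441.1 -260.3  201.8] F [-1.1 -0.1 -0.8] w 85.4933446861216 gf 0.0 q [ 0.5  0.4 -0.   1.9 -0.1  0.8 -0.7]
turn deg [-1.2 -2.9  0.6] shift in target frame mm [ -1.3   3.4 110.8] in present [ -6.9   5.6 110.5]
[425.7 158.3] [428.2 147.9]
128                            .-=+*#@@@@%%%%#=:                
129                            :=+==*%@@@@@%#+-                 
130                            :==--=#@@@@@%#=.                 
131                           .-==--=*@@@@@%*-.                 
132                          .-=+=--=+#%@@@%+:                  
133                          .=*#+====+#@@@#=.                  
134                          :+%%*+===*#@@@#-.                  
135                          :*%%#*++*#%@@@#-                   
136                         .-#@@%##**#%@@%+:                   
137                         .=#@%%%%#**#@%*=.                   
138                         :+##***##**#%#+:                    
139                        .-*#+=--+**+++=-.                    
140                        .=*#+=::=*#+-...                     
141     
[... 1245 characters left out ...]
                                              
161                                                             
162                                                             
163                                                             
164                                                             
165                                                             
166                                                             
167                                                             
168                                                             
169                                                             
170                                                             
171
```

Call:
carry_out:
  deltas: [-1.2, -2.9, 0, 0.004, -0.003, 0, -1, 0, 0, 0, 0, 0, 0, -1, 0, 0, 0, 0, 0, 0.035, -1, 0, 0, 0, 0, 0, 0.035, -1, 0, 0, 0, 0, 0, 0.025, -1, 0, 0, 0, 0, 0, 0.015, -1, 0, 0, 0, 0, 0, 0, 1, 0, 0, 0, 0, 0, 0, 1, 0, 0, 0, 0, 0, 0, 1, 0, 0, 0, 0, 0, 0, 1, 0, 0, 0, 0, 0, 0, 1]

```text
clock: 6.52
eef_pos: [443.4, -258.5, 92.4]
tool_rot: [3.14, -0.001, 0.355]
force: [-0.0, 0.0, 4.3]
width: 19.5
gripper_force: 58.6
```

Run:
```python
from h import *
go([441,-264,91])
```

```text
t 6.525 pos [ 443.4 -258.5   92.4] F [-0.   0.   4.3] w 19.510223119298903 gf 58.64465832710266 q [ 0.5  0.6  0.   2.  -0.   0.6 -0.7]
turn deg [ 0.1 -0.   0.3] shift in target frame mm [-4.1  4.4  1.4] in present [-4.2  4.4  1.4]
```

Call:
carry_out:
  deltas: [0, 0, 0, 0, 0, 0, 1, 0, 0, 0, 0, 0, -0.01, 1, 0, 0, 0, 0, 0, -0.015, 1, 0, 0, 0, 0, 0, -0.015, 1, 0, 0, 0, 0, 0, 0, 1, 0, 0, 0, 0, 0, 0, 1]

```text
clock: 7.28
eef_pos: [442.6, -258.1, 131.8]
tool_rot: [3.141, 0.001, 0.355]
force: [0.0, 0.1, -1.7]
width: 19.4
gripper_force: 59.0
```

Run:
```python
from h import *
go([441,-264,91])
a,b=[ctrl.get_image(n)[:,:,::-1] for n in("top","scene")]
cv2.imwrite("pics/t5.png",a);cv2.imwrite("pics/s5.png",b)
r=lambda im,x,y,w,h,k:cv2.resize(im[y:y+h,x:x+w],None,fx=k,fy=k,interpolation=cv2.INTER_CUBIC)
cv2.imwrite("pics/c7.png",np.hstack([r(a,365,205,66,80,6),r(b,390,130,66,80,6)]))
```

```text
t 7.275 pos [ 442.6 -258.1  131.8] F [ 0.   0.1 -1.7] w 19.4261978243526 gf 58.970380425453186 q [ 0.5  0.5  0.   2.  -0.   0.7 -0.7]
turn deg [0.  0.  0.3] shift in target frame mm [-3.5  5.  40.8] in present [-3.5  5.  40.8]
```

View pics/c7.png

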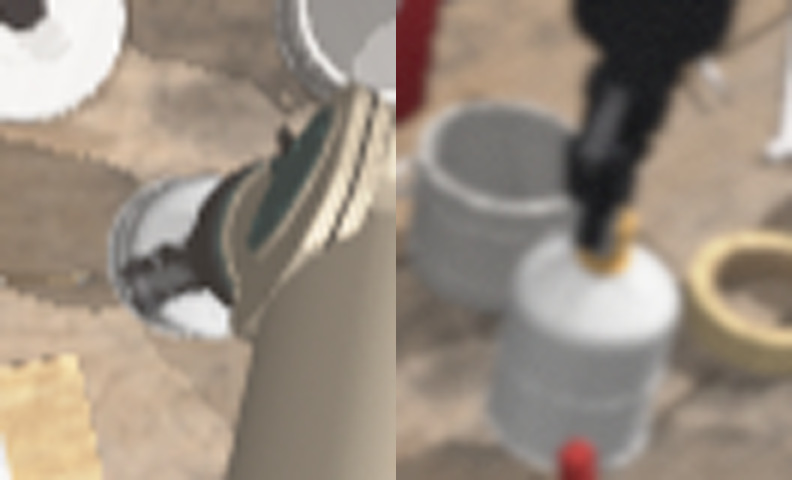

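The picture shows the large cup lifted, hanging plumb, with the finger in front of the spigot at about (423,172) in the scene view. The grip is good: 59 N, and the weight is about 1.7 N.

Call:
carry_out:
  deltas: [0, 0, 0, 0, 0, -0.03, 1, 0, 0, 0, 0, 0, -0.055, 1, 0, 0, 0, 0.0213, -0.041, -0.045, 1, 0, 0, 0, 0.0213, -0.041, -0.04, 1, 0, 0, 0, 0.0213, -0.041, -0.02, 1, 0, 0, 0, 0.0213, -0.041, 0, 1, 0, 0, 0, 0.0213, -0.041, 0, 1, 0, 0, 0, 0.0213, -0.041, 0, 1, 0, 0, 0, 0.0213, -0.041, 0, 1, 0, 0, 0, 0.0213, -0.041, 0, 1, 0, 0, 0, 0.0213, -0.041, 0, 1, 0, 0, 0, 0.0213, -0.041, 0, 1]

```text
clock: 8.88
eef_pos: [499.8, 200.1, 319.4]
tool_rot: [3.141, 0.002, 0.354]
force: [0.3, 0.1, -2.1]
width: 19.4
gripper_force: 59.2
```

Call:
carry_out:
  deltas: [0, 7, 0, 0, 0, 0, 1, 0, 7, 0, 0, 0, 0, 1, 0, 7, 0, 0, 0, 0, 1, 0, 7, 0, 0, 0, 0, 1, 0, 0, 0, 0, 0, 0, 1, 0, 0, 0, 0, 0, 0, 1]

```text
clock: 9.62
eef_pos: [501.3, 199.6, 320.9]
tool_rot: [3.142, -0.488, 0.355]
force: [-0.3, -0.5, -1.2]
width: 19.3
gripper_force: 59.3
```

```bash
cat >> h.py <<'E'
_y=np.radians(20);ex=np.array([np.cos(_y),np.sin(_y),0]);ey=np.array([-np.sin(_y),np.cos(_y),0]);ez=np.array([0,0,1.])
pz=-.4695*ex+.8829*ez;px=.8829*ex+.4695*ez;RO=np.array([673.5,195.8,0])
PEG={"L":RO+100*ez+85*ey+28*pz,"S":RO+100*ez-85*ey+28*pz}
def tcp(peg,x,y,z,off): # TCP for the mouth at (x,y,z) of the peg frame; off = mouth in the tool frame, tilted 28
    return PEG[peg]+x*px+y*ey+z*pz-rack_R(28).apply(off)
E
python3 - <<'E'
from h import *
off=[-4,4.5,92.4]
go(tcp("L",-3,0,125,off),28);print(tcp("L",-3,0,125,off),tcp("L",-7,0,3,off))
for n in("top","scene"): cv2.imwrite(f"pics/{n}6.png",ctrl.get_image(n)[:,:,::-1])
E
```

```text
t 9.625 pos [501.3 199.6 320.9] F [-0.3 -0.5 -1.2] w 19.269188989044743 gf 59.2503958940506 q [-0.3  0.1 -0.1  2.1  0.2  0.4 -1.8]
turn deg [-0.1  0.   0.3] shift in target frame mm [ 39.  -27.1  25. ] in present [ 39.2 -26.8  25. ]
[535.5 240.8 317.1] [586.  259.2 207.5]
```

Call:
carry_out:
  deltas: [0, 0, 0.3, 0.013, -0.009, 0, 1, 0, 0, 0, 0.013, -0.009, 0, 1, 0, 0, 0, 0.013, -0.009, 0.02, 1, 0, 0, 0, 0, 0, 0, 1, 0, 0, 0, 0, 0, 0, 1]

```text
clock: 10.35
eef_pos: [531.9, 239.3, 320.6]
tool_rot: [-3.139, -0.487, 0.349]
force: [0.2, -0.9, -2.6]
width: 19.3
gripper_force: 59.1
```

Run:
```python
from h import *
off=[-4,4.5,92.4]
go(tcp("L",-3,0,125,off),28)
s=ctrl.read_state();P=s["eef_pos"];R=Ro.from_euler("xyz",s["tool_rot"])
for n,f in(("scene","scene0"),("top","top0")):
    b=ctrl.get_image(n)[:,:,::-1];cv2.imwrite(f"pics/{n}7.png",b)
    d=(cv2.absdiff(cv2.imread(f"pics/{f}.png"),b).max(2)>25)
    th=np.linspace(0,2*np.pi,60)
    out=lambda z,rad:np.array([proj(n,P+R.apply([off[0]+rad*np.cos(t),off[1]+rad*np.sin(t),off[2]-z])) for t in th])
    for z in(0,90):
        e=out(z,42);print(n,"ring z",z,"centre",e.mean(0),"min",e.min(0),"max",e.max(0))
    print(n,"peg tip",proj(n,PEG["L"]+95*pz))
    hull=cv2.convexHull(np.vstack([out(0,42),out(90,42)]).astype(np.float32)).reshape(-1,2)
    x0,y0=np.floor(hull.min(0)).astype(int)-8;x1,y1=np.ceil(hull.max(0)).astype(int)+8
    print("origin",x0,y0)
    for r in range(y0,y1):
        print(r,''.join(('#' if d[r,c] else '-') if cv2.pointPolygonTest(hull.reshape(-1,1,2),(float(c),float(r)),False)>=0 else ('+' if d[r,c] else ' ') for c in range(x0,x1)))
```

```text
t 10.35 pos [531.9 239.3 320.6] F [ 0.2 -0.9 -2.6] w 19.313259273468905 gf 59.13105010986328 q [-0.4  0.2 -0.1  2.   0.2  0.5 -1.9]
turn deg [-0.1  0.1 -0. ] shift in target frame mm [ 1.8 -0.2  4.8] in present [ 1.8 -0.2  4.8]
scene ring z 0 centre [254.  207.8] min [237.1 192.7] max [271.  223.6]
scene ring z 90 centre [265.3 189.6] min [247.3 173.6] max [283.4 206.2]
scene peg tip [248.8 213. ]
origin 229 165
165                                       +++++++++++++++++++++++  
166                                      +++++++++++++++++++++++   
167                                      ++++++++++++++++++++++    
168                                      +++++++++++++++++++++ +   
169                                  ++++++++++++++++++++++++      
170                                 ++++++++++++++++++++++++       
171                                ++++++++++++++++++++++++        
172                                +++++++++++++++++++++++         
173                                +++++++++++++++++++++++         
174                               -#######++++++++++++++++         
175 
[... 6420 characters left out ...]
++++++++ 
220            ++#######################+++++++++  + 
221       ++++++++#####################++++++++ ++++ 
222      +++++++++++##################++++++ ++++++++
223    ++++++++++++++###############+++++++++++++++++
224   ++++++++++++++++++#########+++++++++++++ ++++++
225  ++++++++++++++++++++++++++++++++++++++++  +++++ 
226 ++++++++++++++++++++++++++++++++++++++++         
227 ++++++++++++++++++++++++++++++++++++++++         
228 ++++++++++++++++++++++++++++++++++++++++         
229 +++++++++++++++++++++++++++++++++++++++          
230 ++++++++++++++++++++++++++++++++++++++           
231 ++++++++++++++++++++++++++++++++++++++           
232 ++++++++++++++++++++++++++++++++++++++
```

The cup outline matches the predicted pose: under 0.5 px in the top view, and in the scene view only that camera's usual bias. Now I'll insert it.

Call:
carry_out:
  deltas: [0, 0, 0, 0.0015, 0, 0.02, 1, 0, 0, 0, 0, 0, 0.025, 1, 0, 0, 0, 0, 0, 0.025, 1, 0, 0, 0, 0, 0, 0.015, 1, 0, 0, 0, 0, 0, 0, 1]

```text
clock: 11.08
eef_pos: [570.3, 253.4, 245.6]
tool_rot: [-3.14, -0.487, 0.349]
force: [-0.2, -0.5, -1.1]
width: 19.6
gripper_force: 59.2
```

Run:
```python
from h import *
off=[-4,4.5,92.4]
go(tcp("L",-4,0,3,off),28);print(ctrl.read_state()["torque"])
```

```text
t 11.075 pos [570.3 253.4 245.6] F [-0.2 -0.5 -1.1] w 19.57294823315398 gf 59.240832924842834 q [-0.5  0.3 -0.1  2.1  0.3  0.3 -2. ]
turn deg [-0.1  0.1 -0. ] shift in target frame mm [-0.2 -0.1 41.5] in present [-0.1 -0.  41.5]
[-0.2  0.7 -0. ]
```

Call:
carry_out:
  deltas: [0, 0, 0, 0, 0, 0.015, 1, 0, 0, 0, 0, 0, 0.015, 1, 0, 0, 0, 0, 0, 0.005, 1, 0, 0, 0, 0, 0, 0, 1]

```text
clock: 11.58
eef_pos: [586.1, 259.4, 215.2]
tool_rot: [-3.139, -0.488, 0.349]
force: [-0.2, 0.0, -2.3]
width: 19.6
gripper_force: 59.2
```

Run:
```python
from h import *
off=[-4,4.5,92.4]
go(tcp("L",-4,0,3,off),28)
```

```text
t 11.575 pos [586.1 259.4 215.2] F [-0.2  0.  -2.3] w 19.57554355574613 gf 59.245498180389404 q [-0.4  0.4 -0.1  2.   0.6  0.2 -2.2]
turn deg [-0.2  0.  -0. ] shift in target frame mm [-0.8  0.1  6.7] in present [-0.8  0.1  6.7]
```

Call:
carry_out:
  deltas: [0, 0, 0, -0.001, 0, 0.002, 1, 0, 0, 0, -0.001, 0, 0.002, 1, 0, 0, 0, -0.001, 0, 0.001, 1, 0, 0, 0, 0, 0, 0, 1]

```text
clock: 12.08
eef_pos: [585.7, 259.2, 209.9]
tool_rot: [-3.139, -0.488, 0.349]
force: [-0.1, 0.4, -2.6]
width: 19.7
gripper_force: 59.2
```

Call:
carry_out:
  deltas: [0, 0, 0, 0, 0, 0.002, 1, 0, 0, 0, 0, 0, 0, 1]

```text
clock: 12.32
eef_pos: [586.6, 259.6, 207.9]
tool_rot: [-3.139, -0.488, 0.349]
force: [1.2, 0.9, -1.7]
width: 19.6
gripper_force: 59.2
```

Run:
```python
from h import *
off=[-4,4.5,92.4]
go(tcp("L",-7,0,2,off),28);print(ctrl.read_state()["qpos"][5]*1000)
```

```text
t 12.325 pos [586.6 259.6 207.9] F [ 1.2  0.9 -1.7] w 19.55640861820067 gf 59.24432158470154 q [-0.4  0.4 -0.2  2.1  0.7  0.2 -2.4]
turn deg [-0.1  0.  -0. ] shift in target frame mm [-0.8  0.2  0.9] in present [-0.8  0.2  0.9]
234.3623411692198
```

Call:
carry_out:
  deltas: [0, 0, 0, 0, 0, 0.0015, 1, 0, 0, 0, 0, 0, 0, 1]

```text
clock: 12.58
eef_pos: [586.9, 259.7, 207.3]
tool_rot: [-3.14, -0.489, 0.349]
force: [-5.9, -2.2, 6.6]
width: 19.4
gripper_force: 60.6
```

Call:
carry_out:
  deltas: [0, 0, 0, 0, 0, 0.0015, 1, 0, 0, 0, 0, 0, 0, 1]

```text
clock: 12.82
eef_pos: [587.0, 259.8, 207.1]
tool_rot: [-3.14, -0.489, 0.349]
force: [-15.2, -5.7, 18.2]
width: 19.2
gripper_force: 62.0
```

Call:
carry_out:
  deltas: [0, 0, 0, 0, 0, -0.0018, 1, 0, 0, 0, 0, 0, 0, 0.3, 0, 0, 0, 0, 0, 0, -0.2, 0, 0, 0, 0, 0, 0, -1, 0, 0, 0, 0, 0, 0, -1, 0, 0, 0, 0, 0, 0, -1, 0, 0, 0, 0, 0, 0, -1]

```text
clock: 13.7
eef_pos: [587.1, 259.8, 206.8]
tool_rot: [-3.139, -0.488, 0.349]
force: [0.6, 0.5, 0.6]
width: 85.2
gripper_force: 0.0
```

Call:
carry_out:
  deltas: [0, 0, 0, 0, 0, -0.02, -1, 0, 0, 0, 0, 0, -0.03, -1, 0, 0, 0, 0, 0, -0.04, -1, 0, 0, 0, 0, 0, -0.02, -1, 0, 0, 0, 0, 0, 0, -1]

```text
clock: 14.32
eef_pos: [539.2, 242.0, 305.7]
tool_rot: [-3.139, -0.491, 0.348]
force: [0.4, 0.1, -0.3]
width: 85.2
gripper_force: 0.0
```

Run:
```python
from h import *
go([470,70,230],0)
P=PEG["L"]-12*px+2*pz
for n,f in(("scene","scene0"),("top","top0")):
    b=ctrl.get_image(n)[:,:,::-1];cv2.imwrite(f"pics/{n}8.png",b)
    d=(cv2.absdiff(cv2.imread(f"pics/{f}.png"),b).max(2)>25)
    th=np.linspace(0,2*np.pi,60)
    out=lambda z:np.array([proj(n,P+z*pz+42*np.cos(t)*px+42*np.sin(t)*ey) for t in th])
    hull=cv2.convexHull(np.vstack([out(0),out(90)]).astype(np.float32)).reshape(-1,2)
    x0,y0=np.floor(hull.min(0)).astype(int)-6;x1,y1=np.ceil(hull.max(0)).astype(int)+6
    for r in range(y0,y1,2):
        print(r,''.join(('#' if d[r,c] else '-') if cv2.pointPolygonTest(hull.reshape(-1,1,2),(float(c),float(r)),False)>=0 else ('+' if d[r,c] else ' ') for c in range(x0,x1)))
```

```text
t 14.325 pos [539.2 242.  305.7] F [ 0.4  0.1 -0.3] w 85.18446006175759 gf 0.0 q [-0.1  0.2 -0.5  2.   0.5  0.5 -2.2]
turn deg [ -0.1 -28.2  -0. ] shift in target frame mm [-123.9  138.    75.7] in present [-144.8  138.1    8. ]
195                                 +++++++++++            
197                                    ++++++              
199                                                        
201                                                        
203                      +++#############+                 
205                   +++###################-              
207                  ++#######################-            
209                 +###########-################          
211                +###########-##################-        
213               +###########-##################---       
215               ############--###################-       
217              -##############-##################--      
219             -##############--###--###########----      
221           +##############-###--############------      
223           -####-#---###-###
[... 1296 characters left out ...]
+   ++++##-##---------#-#--#---####-      
188   ++++++#####----#---#-----###--##--      
190    ++++ --------###---------##---##-      
192 +    +  -------#------------##----#-      
194       + --------#######-----##------      
196       +##################----#------      
198       ++#################-----------      
200        +#################-----------      
202         +###############-----------       
204           ############------------        
206             #######------------- ++++++   
208                -#######------    +++++++++
210                                  +++++++++
212                            +++++++++++++++
214                          +++++++++++++++++
```

Call:
carry_out:
  deltas: [0, -7, 0, 0, 0, 0, -1, 0, -7, 0, 0, 0, 0, -1, 0, -7, 0, 0, 0, 0, -1, 0, -7, 0, 0, 0, 0, -1, 0, 0, 0, -0.0296, 0.0273, 0.0, -1, 0, 0, 0, -0.0296, 0.0273, 0.0177, -1, 0, 0, 0, -0.0296, 0.0273, 0.0177, -1, 0, 0, 0, -0.0296, 0.0273, 0.0177, -1, 0, 0, 0, -0.0296, 0.0273, 0.0177, -1, 0, 0, 0, -0.0296, 0.0273, 0.0177, -1, 0, 0, 0, 0, 0, 0, -1, 0, 0, 0, 0, 0, 0, -1]

```text
clock: 15.92
eef_pos: [428.5, 27.8, 214.8]
tool_rot: [-3.139, 0.001, 0.35]
force: [0.0, -0.2, 0.5]
width: 85.1
gripper_force: 0.0
```

Run:
```python
from h import *
go([428,27.5,54.5],0)
```

```text
t 15.925 pos [428.5  27.8 214.8] F [ 0.  -0.2  0.5] w 85.09286187347075 gf 0.0 q [ 0.3  0.3 -0.5  2.1  0.2  0.8 -1.6]
turn deg [-0.2  0.   0.1] shift in target frame mm [ -0.6   0.2 160.3] in present [ -0.5   0.6 160.3]
```

Call:
carry_out:
  deltas: [0, 0, 0, 0, 0, 0.04, -1, 0, 0, 0, 0, 0, 0.04, -1, 0, 0, 0, 0, 0, 0.035, -1, 0, 0, 0, 0, 0, 0.025, -1, 0, 0, 0, 0, 0, 0.012, -1, 0, 0, 0, 0, 0, 0.007, -1, 0, 0, 0, 0, 0, 0, -1]

```text
clock: 16.8
eef_pos: [428.2, 28.0, 56.4]
tool_rot: [-3.14, 0.0, 0.35]
force: [-0.5, -1.0, 0.2]
width: 85.5
gripper_force: 0.0
```

Run:
```python
from h import *
go([428,27.5,54.5],0)
```

```text
t 16.8 pos [428.2  28.   56.4] F [-0.5 -1.   0.2] w 85.47481050123547 gf 0.0 q [ 0.1  0.6 -0.3  2.2  0.5  0.4 -1.9]
turn deg [-0.1  0.   0.1] shift in target frame mm [-0.3  0.4  1.9] in present [-0.3  0.4  1.9]
```

Call:
carry_out:
  deltas: [0, 0, 0, 0, 0, 0.001, 1, 0, 0, 0, 0, 0, 0, 1, 0, 0, 0, 0, 0, 0, 1, 0, 0, 0, 0, 0, 0, 1, 0, 0, 0, 0, 0, 0, 1, 0, 0, 0, 0, 0, 0, 1]

```text
clock: 17.55
eef_pos: [427.9, 27.7, 55.4]
tool_rot: [-3.139, 0.0, 0.35]
force: [-1.1, -1.4, 3.2]
width: 19.2
gripper_force: 58.6
```

Run:
```python
from h import *
go([428,27.5,54.5],0)
```

```text
t 17.55 pos [427.9  27.7  55.4] F [-1.1 -1.4  3.2] w 19.232217964562754 gf 58.606712222099304 q [ 0.1  0.6 -0.3  2.2  0.5  0.4 -1.9]
turn deg [-0.1  0.   0. ] shift in target frame mm [0.1 0.2 0.9] in present [0.1 0.2 0.9]
```

Call:
carry_out:
  deltas: [0, 0, 0, 0, 0, -0.01, 1, 0, 0, 0, 0, 0, -0.03, 1, 0, 0, 0, 0, 0, -0.05, 1, 0, 0, 0, 0, 0, -0.055, 1, 0, 0, 0, 0, 0, -0.055, 1, 0, 0, 0, 0, 0, -0.045, 1, 0, 0, 0, 0.037, 0.0065, 0, 1, 0, 0, 0, 0.037, 0.0065, 0, 1, 0, 0, 0, 0.037, 0.0065, 0, 1, 0, 0, 0, 0, 0, 0, 1]

```text
clock: 18.8
eef_pos: [540.2, 47.4, 299.7]
tool_rot: [-3.138, 0.001, 0.35]
force: [-0.0, -0.6, -0.6]
width: 19.8
gripper_force: 58.8
```

Call:
carry_out:
  deltas: [0, 7, 0, 0, 0, 0, 1, 0, 7, 0, 0, 0, 0, 1, 0, 7, 0, 0, 0, 0, 1, 0, 7, 0, 0, 0, 0, 1, 0, 0, 0, 0, 0, 0, 1, 0, 0, 0, 0, 0, 0, 1]

```text
clock: 19.55
eef_pos: [539.8, 46.9, 301.2]
tool_rot: [-3.14, -0.488, 0.349]
force: [-0.9, 0.5, -1.8]
width: 19.5
gripper_force: 58.8
```

Run:
```python
from h import *
off=[-4,4.5,55.4]
go(tcp("S",-3,0,100,off),28)
```

```text
t 19.55 pos [539.8  46.9 301.2] F [-0.9  0.5 -1.8] w 19.49034294650526 gf 58.79347801208496 q [ 0.6  0.2 -0.7  2.1  0.   0.4 -1.4]
turn deg [-0.1  0.  -0. ] shift in target frame mm [ 62.4 -13.7  77.1] in present [ 62.5 -13.6  77.1]
```

Call:
carry_out:
  deltas: [0, 0, 0, 0.0312, -0.0068, 0, 1, 0, 0, 0, 0.0312, -0.0068, 0, 1, 0, 0, 0, 0, 0, 0.035, 1, 0, 0, 0, 0, 0, 0.035, 1, 0, 0, 0, 0, 0, 0, 1, 0, 0, 0, 0, 0, 0, 1]

```text
clock: 20.3
eef_pos: [617.8, 90.9, 268.6]
tool_rot: [-3.139, -0.489, 0.35]
force: [-1.0, -0.2, -0.1]
width: 19.5
gripper_force: 58.8
```

Run:
```python
from h import *
off=[-4,4.5,55.4]
go(tcp("S",-3,0,100,off),28)
s=ctrl.read_state();P=s["eef_pos"];R=Ro.from_euler("xyz",s["tool_rot"])
for n,f in(("scene","scene0"),("top","top0")):
    b=ctrl.get_image(n)[:,:,::-1];cv2.imwrite(f"pics/{n}9.png",b)
    d=(cv2.absdiff(cv2.imread(f"pics/{f}.png"),b).max(2)>25)
    th=np.linspace(0,2*np.pi,60)
    out=lambda z:np.array([proj(n,P+R.apply([off[0]+31*np.cos(t),off[1]+31*np.sin(t),off[2]-z])) for t in th])
    hull=cv2.convexHull(np.vstack([out(0),out(58)]).astype(np.float32)).reshape(-1,2)
    x0,y0=np.floor(hull.min(0)).astype(int)-7;x1,y1=np.ceil(hull.max(0)).astype(int)+7
    print(n,x0,y0)
    for r in range(y0,y1):
        print(r,''.join(('#' if d[r,c] else '-') if cv2.pointPolygonTest(hull.reshape(-1,1,2),(float(c),float(r)),False)>=0 else ('+' if d[r,c] else ' ') for c in range(x0,x1)))
```

```text
t 20.3 pos [617.8  90.9 268.6] F [-1.  -0.2 -0.1] w 19.4982915016907 gf 58.833062052726746 q [ 0.3  0.3 -0.5  2.   0.3  0.4 -1.6]
turn deg [-0.2 -0.   0. ] shift in target frame mm [-0.3  1.   6.9] in present [-0.3  1.   6.9]
scene 269 143
143                            +++++++++++++++++ 
144                           ++++++++++++++++++ 
145                           +++++++++++++++++  
146                          +++++++++++++++++   
147                          ++++++++++++++++    
148                          +++++++++++++++     
149                          ++++++++++++++      
150                           ++++++++++++       
151                      ++#+++++++++++++        
152                   +##########++++++++        
153                  +#############+++++++       
154                 +###############++++++       
155                +##################++++       
156                +###################++        
157               +####################+         
158               +#####################+        
159              +#######################        
160       
[... 2649 characters left out ...]
          +#####################++++++++
186           #####################++++++++
187           +####################++++++++
188           +###################+++++++++
189            +#################++++++++++
190         ++ ++###############+++++++++++
191       ++++++++#############++++++++++++
192      ++++++++++###########+++++++++++++
193     ++++++++++++++#####++++++++++++++++
194    ++++++++++++++++++++++++++++++++++++
195   +++++++++++++++++++++++++++++++++++++
196   +++++++++++++++++++++++++++++++++++++
197  ++++++++++++++++++++++++++++++++++++++
198 +++++++++++++++++++++++++++++++++++++++
199 +++++++++++++++++++++++++++++++++++++++
200 +++++++++++++++++++++++++++++++++++++ +
```

Call:
carry_out:
  deltas: [0, 0, 0, 0.002, 0, 0.02, 1, 0, 0, 0, 0, 0, 0.02, 1, 0, 0, 0, 0, 0, 0.02, 1, 0, 0, 0, 0, 0, 0.01, 1, 0, 0, 0, 0, 0, 0, 1]

```text
clock: 21.02
eef_pos: [649.7, 101.6, 207.3]
tool_rot: [-3.139, -0.489, 0.349]
force: [0.0, 0.1, -1.4]
width: 19.2
gripper_force: 58.8
```

Run:
```python
from h import *
off=[-4,4.5,55.4]
go(tcp("S",-3,0,3,off),28)
```

```text
t 21.025 pos [649.7 101.6 207.3] F [ 0.   0.1 -1.4] w 19.183325565876174 gf 58.841081857681274 q [ 0.1  0.5 -0.4  2.   0.4  0.2 -1.8]
turn deg [-0.1  0.  -0. ] shift in target frame mm [-1.1  0.1 33.9] in present [-1.1  0.2 33.9]
```

Call:
carry_out:
  deltas: [0, 0, 0, 0, 0, 0.012, 1, 0, 0, 0, 0, 0, 0.012, 1, 0, 0, 0, -0.0015, 0, 0.006, 1, 0, 0, 0, 0, 0, 0, 1]

```text
clock: 21.52
eef_pos: [661.6, 105.6, 180.3]
tool_rot: [-3.14, -0.489, 0.348]
force: [-0.2, -0.4, -0.4]
width: 19.1
gripper_force: 58.8
```

Call:
carry_out:
  deltas: [0, 0, 0, -0.001, 0, 0.002, 1, 0, 0, 0, 0, 0, 0, 1]

```text
clock: 21.78
eef_pos: [661.4, 106.1, 177.8]
tool_rot: [-3.14, -0.489, 0.349]
force: [0.7, 0.5, -0.7]
width: 19.4
gripper_force: 58.8
```

Run:
```python
from h import *
off=[-4,4.5,55.4]
go(tcp("S",-3,0,2,off),28)
```

```text
t 21.775 pos [661.4 106.1 177.8] F [ 0.7  0.5 -0.7] w 19.37579857492954 gf 58.839744329452515 q [ 0.2  0.6 -0.5  2.   0.8  0.2 -2.2]
turn deg [-0.1  0.  -0. ] shift in target frame mm [1.6 0.4 3. ] in present [1.6 0.4 3. ]
```

Call:
carry_out:
  deltas: [0, 0, 0, 0, 0, 0.002, 1, 0, 0, 0, 0, 0, 0, 1]

```text
clock: 22.02
eef_pos: [662.2, 106.7, 175.5]
tool_rot: [-3.139, -0.488, 0.349]
force: [-0.5, -0.2, -0.8]
width: 19.6
gripper_force: 58.8
```

Call:
carry_out:
  deltas: [0, 0, 0, 0, 0, 0.0015, 1, 0, 0, 0, 0, 0, 0, 1]

```text
clock: 22.28
eef_pos: [662.7, 106.8, 174.7]
tool_rot: [-3.14, -0.488, 0.349]
force: [-4.9, -1.3, 5.0]
width: 19.2
gripper_force: 60.0
```

Call:
carry_out:
  deltas: [0, 0, 0, 0, 0, -0.0006, 1, 0, 0, 0, 0, 0, 0, 0.3, 0, 0, 0, 0, 0, 0, -0.2, 0, 0, 0, 0, 0, 0, -1, 0, 0, 0, 0, 0, 0, -1, 0, 0, 0, 0, 0, 0, -1, 0, 0, 0, 0, 0, 0, -1]

```text
clock: 23.15
eef_pos: [662.6, 106.8, 174.7]
tool_rot: [-3.139, -0.488, 0.349]
force: [-0.5, 0.0, 0.9]
width: 85.6
gripper_force: 0.0
```

Call:
carry_out:
  deltas: [0, 0, 0, 0, 0, -0.02, -1, 0, 0, 0, 0, 0, -0.03, -1, 0, 0, 0, 0, 0, -0.04, -1, 0, 0, 0, 0, 0, -0.02, -1, 0, -7, 0, 0, 0, 0, -1, 0, -7, 0, 0, 0, 0, -1, 0, -7, 0, 0, 0, 0, -1, 0, -7, 0, 0, 0, 0, -1, 0, 0, 0, 0, 0, 0, -1]

```text
clock: 24.28
eef_pos: [615.6, 90.3, 271.0]
tool_rot: [-3.137, 0.0, 0.35]
force: [-0.2, -0.3, -0.3]
width: 85.5
gripper_force: 0.0
```

Run:
```python
from h import *
go([577,-168,2],0)
P=PEG["S"]-9*px+2*pz
for n,f in(("scene","scene0"),("top","top0")):
    b=ctrl.get_image(n)[:,:,::-1];cv2.imwrite(f"pics/{n}10.png",b)
    d=(cv2.absdiff(cv2.imread(f"pics/{f}.png"),b).max(2)>25)
    th=np.linspace(0,2*np.pi,60)
    out=lambda z:np.array([proj(n,P+z*pz+31*np.cos(t)*px+31*np.sin(t)*ey) for t in th])
    hull=cv2.convexHull(np.vstack([out(0),out(58)]).astype(np.float32)).reshape(-1,2)
    x0,y0=np.floor(hull.min(0)).astype(int)-6;x1,y1=np.ceil(hull.max(0)).astype(int)+6
    for r in range(y0,y1,2):
        print(r,''.join(('#' if d[r,c] else '-') if cv2.pointPolygonTest(hull.reshape(-1,1,2),(float(c),float(r)),False)>=0 else ('+' if d[r,c] else ' ') for c in range(x0,x1)))
```

```text
t 24.275 pos [615.6  90.3 271. ] F [-0.2 -0.3 -0.3] w 85.51091864022129 gf 0.0 q [ 0.3  0.7 -0.9  1.5  0.5  1.2 -1.9]
turn deg [-0.2  0.   0.1] shift in target frame mm [-124.6  229.6  269. ] in present [-124.9  230.5  268. ]
166                                          
168                                          
170                                          
172                       ++++++++++         
174                 +##########++++++        
176               +###############+++        
178              +##################+        
180             +######-#############+       
182            #########-#############       
184           -#######-------#########       
186          ####-----###--###########       
188         ####-#######-############-       
190        --#-########--##########-         
192        +#----#####---------###-          
194         -------#----###--####            
196          -----##--####---##-             
198           +##--######-----               
200     ++++   +++-#######--                 
202   ++++++           ++                    
204  +++++                                   
206 +                                        
152 ++++++++++++++    ++++++++++++++++
154 ++++++++++++    ++++++++++  +  +++
156 +++++++++++++++++++++++ ++ +++  ++
158 ++++++   +++++++++++++++  +++++ + 
160 ++++++++++++###-##-##++++++  + +++
162 +++ ++++ -####--########++++++++++
164 ++++++++######-##-#-#####+++++++++
166  ++++++###################++++++++
168 ++ + ++####-#####-#-#######+++++++
170 + +++++######-##############++++++
172 +++++++##############-######++++++
174 ++++++++####-#-#############++++++
176 +++++   ####################++++++
178 +  +++   ##################+++++++
180 ++   +++  ################++++++++
182 ++++  +++ ++############++++++++++
184 +++++   ++++++++++++++++++++++++++
186 ++++++++++++++++++++++++++++++++++
188 +++++ ++++++++++++++++++++++++++++
```

Call:
carry_out:
  deltas: [0, 0, 0, -0.0208, 0.0383, 0, -1, 0, 0, 0, -0.0208, 0.0383, 0.02, -1, 0, 0, 0, -0.0208, 0.0383, 0.035, -1, 0, 0, 0, -0.0208, 0.0383, 0.035, -1, 0, 0, 0, -0.0208, 0.0383, 0.035, -1, 0, 0, 0, -0.0208, 0.0383, 0.035, -1, 0, 0, 0, 0, 0, 0, -1, 0, 0, 0, 0, 0, 0, -1]

```text
clock: 25.38
eef_pos: [575.1, -169.2, 112.2]
tool_rot: [-3.139, -0.001, 0.35]
force: [-0.2, 0.1, -0.0]
width: 85.4
gripper_force: 0.0
```

Run:
```python
from h import *
go([577,-168,-5],0)
```

```text
t 25.375 pos [ 575.1 -169.2  112.2] F [-0.2  0.1 -0. ] w 85.39424421394014 gf 0.0 q [ 0.7  0.8 -0.8  1.7  0.7  0.9 -1.6]
turn deg [-0.1 -0.1  0. ] shift in target frame mm [  2.2  -0.4 117.2] in present [  2.   -0.2 117.2]
```

Call:
carry_out:
  deltas: [0, 0, 0, 0.002, 0, 0.035, -1, 0, 0, 0, 0, 0, 0.035, -1, 0, 0, 0, 0, 0, 0.025, -1, 0, 0, 0, 0, 0, 0.015, -1, 0, 0, 0, 0, 0, 0.007, -1, 0, 0, 0, 0, 0, 0, -1, 0, 0, 0, 0, 0, 0, 1, 0, 0, 0, 0, 0, 0, 1, 0, 0, 0, 0, 0, 0, 1, 0, 0, 0, 0, 0, 0, 1, 0, 0, 0, 0, 0, 0, 1]

```text
clock: 26.75
eef_pos: [577.9, -169.0, -4.8]
tool_rot: [-3.141, -0.0, 0.35]
force: [-0.2, -0.7, 6.3]
width: 23.6
gripper_force: 58.7
```

Run:
```python
from h import *
go([577,-168,-5],0)
```

```text
t 26.75 pos [ 577.9 -169.    -4.8] F [-0.2 -0.7  6.3] w 23.5835152080038 gf 58.710120767354965 q [ 0.6  0.9 -0.7  1.8  0.8  0.7 -1.7]
turn deg [-0.1 -0.   0. ] shift in target frame mm [-0.5 -1.2  0.2] in present [-0.5 -1.2  0.2]
```

Call:
carry_out:
  deltas: [0, 0, 0, 0, 0, -0.01, 1, 0, 0, 0, 0, 0, -0.03, 1, 0, 0, 0, 0, 0, -0.045, 1, 0, 0, 0, 0, 0, -0.045, 1, 0, 0, 0, 0, 0, 0, 1, 0, 0, 0, 0, 0, 0, 1]

```text
clock: 27.5
eef_pos: [576.3, -169.0, 123.7]
tool_rot: [-3.139, 0.002, 0.35]
force: [-0.4, -0.4, -2.9]
width: 23.5
gripper_force: 59.2
```

Run:
```python
from h import *
go([577.5,-360.6,120],0)
for f,tag in(("top0","top"),("scene0","scene")):
    im=cv2.cvtColor(cv2.imread(f"pics/{f}.png"),cv2.COLOR_BGR2GRAY)
    c=np.array([574.7,-365.4,82]);g=cv2.GaussianBlur(im,(0,0),.7).astype(np.float32)
    # brightest point along rays around the rim centre -> ellipse of the rim crest
    pts=[]
    for t in np.linspace(0,2*np.pi,72,endpoint=False):
        ps=np.array([proj(tag,c+[r*np.cos(t),r*np.sin(t),0]) for r in np.arange(38,64,.5)],np.float32)
        v=cv2.remap(g,ps[:,0].reshape(1,-1),ps[:,1].reshape(1,-1),cv2.INTER_LINEAR).ravel();i=v.argmax()
        if 0<i<len(v)-1: pts.append(plane(tag,ps[i],82)[:2])
    pts=np.array(pts);
    for _ in range(5):
        A=np.c_[2*pts,np.ones(len(pts))];s=np.linalg.lstsq(A,(pts**2).sum(1),rcond=None)[0];r=np.sqrt(s[2]+s[0]**2+s[1]**2)
        e=np.abs(np.linalg.norm(pts-s[:2],axis=1)-r);pts=pts[e<max(2,1.5*np.median(e))]
    print(tag,s[:2],r,len(pts))
```

```text
t 27.5 pos [ 576.3 -169.   123.7] F [-0.4 -0.4 -2.9] w 23.52497651676418 gf 59.169308077543974 q [ 0.7  0.8 -0.8  1.7  0.7  0.9 -1.6]
turn deg [-0.2  0.1  0. ] shift in target frame mm [-64.4 180.4   3.7] in present [-64.6 180.4   3.4]
top [ 575.8 -369. ] 49.36004979926838 67
scene [ 572. -369.] 51.175444423501155 41
```

Call:
carry_out:
  deltas: [0, 0, 0, -0.013, 0.037, 0, 1, 0, 0, 0, -0.013, 0.037, 0, 1, 0, 0, 0, -0.013, 0.037, 0, 1, 0, 0, 0, -0.013, 0.037, 0, 1, 0, 0, 0, -0.013, 0.037, 0, 1, 0, 0, 0, 0, 0, 0, 1, 0, 0, 0, 0, 0, 0, 1]

```text
clock: 28.38
eef_pos: [578.8, -363.6, 122.2]
tool_rot: [-3.136, 0.002, 0.35]
force: [-0.1, 0.6, -1.7]
width: 23.3
gripper_force: 59.3
```

Run:
```python
from h import *
go([578.5,-364.8,80],0)
s=ctrl.read_state();P=s["eef_pos"];R=Ro.from_euler("xyz",s["tool_rot"])
c=P+R.apply([-4,4.5,-4.8]);print("cover origin est",c)
for n,f in(("top","top0"),("scene","scene0")):
    b=ctrl.get_image(n)[:,:,::-1];cv2.imwrite(f"pics/{n}11.png",b)
    d=(cv2.absdiff(cv2.imread(f"pics/{f}.png"),b).max(2)>25)
    out=lambda z:np.array([proj(n,c+[60.5*np.cos(t),60.5*np.sin(t),z]) for t in np.linspace(0,2*np.pi,60)])
    hull=cv2.convexHull(np.vstack([out(0),out(13)]).astype(np.float32)).reshape(-1,2)
    x0,y0=np.floor(hull.min(0)).astype(int)-5;x1,y1=np.ceil(hull.max(0)).astype(int)+5
    for r in range(y0,y1):
        print(r,''.join(('#' if d[r,c_] else '-') if cv2.pointPolygonTest(hull.reshape(-1,1,2),(float(c_),float(r)),False)>=0 else ('+' if d[r,c_] else ' ') for c_ in range(x0,x1)))
r=lambda f,x,y,w,h,k:cv2.resize(cv2.imread(f)[y:y+h,x:x+w],None,fx=k,fy=k,interpolation=cv2.INTER_CUBIC)
cv2.imwrite("pics/c8.png",np.hstack([r("pics/top11.png",390,170,80,80,5),r("pics/scene11.png",370,105,80,80,5)]))
```

```text
t 28.375 pos [ 578.8 -363.6  122.2] F [-0.1  0.6 -1.7] w 23.338153221822715 gf 59.32054650038481 q [ 0.9  0.9 -0.8  1.5  0.7  1.1 -1.2]
turn deg [-0.3  0.1  0.1] shift in target frame mm [-0.7  1.  42.2] in present [-0.6  1.3 42.2]
cover origin est [ 576.6 -369.2  126.9]
178                                     ++   ++++++++++
179                                    ++++++++++++++++
180                                     +++++++++++++++
181                                     +++++++++++++++
182                                     +++++++++++++++
183                                   +++++++++++++++++
184                         ---     +++++++++++++++++++
185                    #############+++++++++++++++++++
186                ++##################++++++++++++++++
187              ++#####################+++++++++++++++
188            +++########################+++++++++++++
189            ++##########################++++++++++++
190           +#############################+++++++++++
191           +#####-#######-################++++++++++
192         ++###--#########################
[... 3143 characters left out ...]
    ++###################################++    
147      +++##-----###########################++    
148       +++-###-############################+     
149          +##--###########################++     
150          ++#--##########################+++     
151          ++  -#########################+++      
152         +++    -##################---#+++       
153         ++        --#############--#  +         
154         ++            ----------                
155         ++                                      
156         ++                                      
157          +                                      
158                                                 
159            +
```

View pics/c8.png

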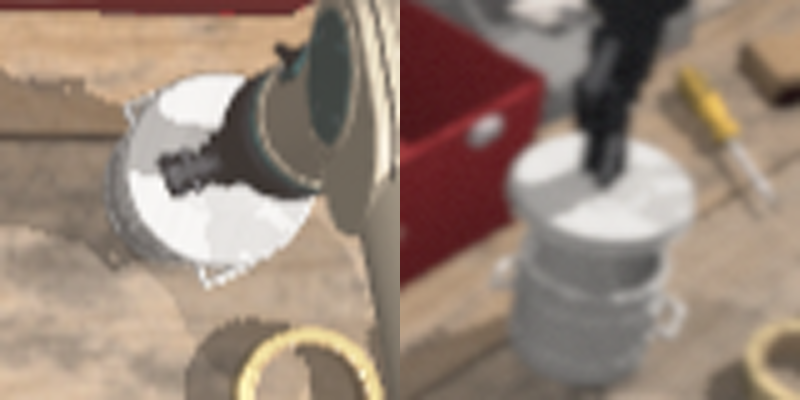

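The picture shows the cover over the pot, nearly level. In the scene view its centre is at about (410,142), about 1 px left of where it should be above the rim, so I'll shift it 3 mm toward −y and lower it.

Call:
carry_out:
  deltas: [0, 0, 0, -0.001, 0.003, 0.01, 1, 0, 0, 0, 0, 0, 0.015, 1, 0, 0, 0, 0, 0, 0.01, 1, 0, 0, 0, 0, 0, 0.005, 1, 0, 0, 0, 0, 0, 0.004, 1, 0, 0, 0, 0, 0, 0, 1]

```text
clock: 29.22
eef_pos: [579.9, -367.9, 80.0]
tool_rot: [-3.139, 0.001, 0.35]
force: [-0.2, -1.6, -1.8]
width: 23.1
gripper_force: 59.3
```

Call:
carry_out:
  deltas: [0, 0, 0, 0, 0, 0.003, 1, 0, 0, 0, 0, 0, 0, 1]

```text
clock: 29.48
eef_pos: [579.8, -368.0, 77.1]
tool_rot: [-3.139, 0.001, 0.35]
force: [-0.3, -0.0, -1.6]
width: 23.8
gripper_force: 59.3
```

Run:
```python
from h import *
go([578.5,-366.5,67],0)
```

```text
t 29.475 pos [ 579.8 -368.    77.1] F [-0.3 -0.  -1.6] w 23.77222659166763 gf 59.32105307467282 q [ 0.9  0.9 -0.8  1.5  0.7  1.  -1.2]
turn deg [-0.1  0.   0. ] shift in target frame mm [-0.7 -1.8 10.1] in present [-0.7 -1.8 10.1]
```

Call:
carry_out:
  deltas: [0, 0, 0, -0.0005, -0.001, 0.002, 1, 0, 0, 0, 0, 0, 0.001, 1, 0, 0, 0, 0, 0, 0, 1]

```text
clock: 29.85
eef_pos: [579.0, -367.2, 74.0]
tool_rot: [-3.139, 0.001, 0.35]
force: [-1.3, -0.7, -0.8]
width: 23.1
gripper_force: 59.3
```

Call:
carry_out:
  deltas: [0, 0, 0, 0, 0, 0.002, 1, 0, 0, 0, 0, 0, 0.001, 1, 0, 0, 0, 0, 0, 0, 1]

```text
clock: 30.22
eef_pos: [578.9, -367.2, 70.9]
tool_rot: [-3.139, 0.001, 0.35]
force: [0.4, -0.8, -1.6]
width: 23.3
gripper_force: 59.3
```

Call:
carry_out:
  deltas: [0, 0, 0, 0, 0, 0.002, 1, 0, 0, 0, 0, 0, 0, 1]

```text
clock: 30.48
eef_pos: [578.9, -367.1, 68.9]
tool_rot: [-3.139, 0.001, 0.35]
force: [0.3, 0.5, -2.2]
width: 23.6
gripper_force: 59.3
```

No contact so far, so the skirt is over the rim. I'll carry on down to contact.

Call:
carry_out:
  deltas: [0, 0, 0, 0, 0, 0.0015, 1, 0, 0, 0, 0, 0, 0, 1]

```text
clock: 30.72
eef_pos: [579.1, -367.2, 67.7]
tool_rot: [-3.14, 0.0, 0.35]
force: [0.2, -0.1, -0.8]
width: 23.2
gripper_force: 59.4
```

Call:
carry_out:
  deltas: [0, 0, 0, 0, 0, 0.0012, 1, 0, 0, 0, 0, 0, 0, 1]

```text
clock: 30.98
eef_pos: [579.2, -367.2, 67.2]
tool_rot: [-3.14, 0.0, 0.35]
force: [-2.2, -0.2, 4.9]
width: 23.4
gripper_force: 60.0
```

Call:
carry_out:
  deltas: [0, 0, 0, 0, 0, -0.0003, 1, 0, 0, 0, 0, 0, 0, 0.3, 0, 0, 0, 0, 0, 0, -0.2, 0, 0, 0, 0, 0, 0, -1, 0, 0, 0, 0, 0, 0, -1, 0, 0, 0, 0, 0, 0, -1, 0, 0, 0, 0, 0, -0.02, -1, 0, 0, 0, 0, 0, -0.04, -1, 0, 0, 0, 0, 0, -0.05, -1, 0, 0, 0, 0, 0, -0.05, -1, 0, 0, 0, 0, 0, 0, -1]

```text
clock: 32.35
eef_pos: [582.5, -367.6, 233.4]
tool_rot: [3.137, -0.007, 0.35]
force: [-0.4, -0.1, 0.3]
width: 85.5
gripper_force: 0.0
```

Call:
carry_out:
  deltas: [0, 0, 0, -0.04, 0, 0, -1, 0, 0, 0, -0.04, 0, 0, -1, 0, 0, 0, -0.04, 0.02, 0, -1, 0, 0, 0, -0.02, 0.04, 0, -1, 0, 0, 0, 0, 0.04, 0, -1, 0, 0, 0, 0, 0.04, 0, -1, 0, 0, 0, 0, 0.04, 0, -1, 0, 0, 0, 0, 0, 0, -1, 0, 0, 0, 0, 0, 0, -1]

```text
clock: 33.48
eef_pos: [509.5, -583.2, 226.1]
tool_rot: [-3.138, 0.0, 0.351]
force: [-0.1, 0.1, -0.2]
width: 85.2
gripper_force: 0.0
```

Run:
```python
from h import *
go()
I={n:ctrl.get_image(n)[:,:,::-1] for n in("top","scene")}
for n in I: cv2.imwrite(f"pics/{n}12.png",I[n])
def ring(n,c,R,lo,hi):  # radius of the strongest outward brightness drop -> fitted circle on the plane
    g=cv2.GaussianBlur(cv2.cvtColor(np.ascontiguousarray(I[n]),cv2.COLOR_BGR2GRAY),(0,0),.7).astype(np.float32);pts=[]
    for t in np.linspace(0,2*np.pi,72,endpoint=False):
        ps=np.array([proj(n,c+[r*np.cos(t),r*np.sin(t),0]) for r in np.arange(lo,hi,.5)],np.float32)
        v=cv2.remap(g,ps[:,0].reshape(1,-1),ps[:,1].reshape(1,-1),cv2.INTER_LINEAR).ravel();pts.append(plane(n,ps[np.gradient(v).argmin()],c[2])[:2])
    pts=np.array(pts)
    for _ in range(6):
        s=np.linalg.lstsq(np.c_[2*pts,np.ones(len(pts))],(pts**2).sum(1),rcond=None)[0];r=np.sqrt(s[2]+s[0]**2+s[1]**2)
        e=np.abs(np.linalg.norm(pts-s[:2],axis=1)-r);pts=pts[e<max(2,1.5*np.median(e))]
    print(n,"cover",s[:2],"r",r,len(pts))
for n in I: ring(n,np.array([576.,-370,85]),60,45,75)
# others undisturbed: mean change in boxes (masking tape, electrical tape, tin)
for k,(x,y,w,h) in {"mask":(436,234,32,32),"elec":(344,236,20,20),"tin":(168,238,32,32)}.items():
    print(k,cv2.absdiff(cv2.imread("pics/top0.png"),np.ascontiguousarray(I["top"]))[y:y+h,x:x+w].max(2).mean())
```

```text
t 33.475 pos [ 509.5 -583.2  226.1] F [-0.1  0.1 -0.2] w 85.23493451608692 gf 0.0 q [ 1.1  0.9 -0.8  1.   0.6  1.4 -0.8]
top cover [ 576.3 -370.6] r 59.40515283696245 64
scene cover [ 573.1 -369. ] r 61.174099198911804 42
mask 3.9716796875
elec 13.9025
tin 22.02734375
```

Run:
```python
from h import *
for f in("top0","top6","top10","top12","scene0","scene12"):
    im=cv2.imread(f"pics/{f}.png");h=cv2.cvtColor(im,cv2.COLOR_BGR2HSV)
    x,y,w,hh=(160,232,45,36) if "top" in f else (210,305,60,60)
    c=h[y:y+hh,x:x+w].astype(int);m=(c[...,1]<60)&(c[...,2]>120);r=((c[...,0]<8)|(c[...,0]>172))&(c[...,1]>120)
    cen=lambda m:(np.argwhere(m).mean(0)[::-1]+[x,y]).round(1) if m.any() else None
    print(f,"tin white",m.sum(),cen(m),"red",r.sum(),cen(r))
    x,y,w,hh=(335,228,36,36) if "top" in f else (370,210,36,30)
    m=h[y:y+hh,x:x+w,2]<60;print("   elec dark",m.sum(),cen(m))
```

```text
top0 tin white 1295 [179.3 250.9] red 59 [194.4 253.6]
   elec dark 0 None
top6 tin white 1271 [179.1 251. ] red 61 [194.4 253.8]
   elec dark 0 None
top10 tin white 1276 [179.3 251. ] red 59 [194.4 253.6]
   elec dark 0 None
top12 tin white 1163 [177.1 249.4] red 11 [192.7 249.8]
   elec dark 0 None
scene0 tin white 2130 [239.5 329.2] red 297 [243.  351.7]
   elec dark 71 [385.9 229.3]
scene12 tin white 1704 [233.2 326.7] red 291 [242.9 351.9]
   elec dark 67 [385.7 229.5]
```

Run:
```python
from h import *
a,b=cv2.imread("pics/scene10.png"),cv2.imread("pics/scene12.png")
print("rack change",cv2.absdiff(a,b)[165:255,205:300].max(2).mean())
print(ctrl.finish_job())
```

```text
rack change 14.713567251461988
the job is handed in; nothing more can be done
None
```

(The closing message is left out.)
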